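# Fill, dispatch and gate a specimen kit carton

### The job

Get the specimen kit ready: drop discs into the clear column in the blue carton until the stack's top is level with the red line (four discs, counting any already in it), no higher, and put every disc left over in the grey tray. Once the column is full, push the carton along the rollers, without lifting or tipping it, until it is fully home against the end stop of the bay, and then slide the yellow gate plate all the way down into the slot behind it. The surplus discs may go in the tray at any time.

Things in the scene. Friction and masses are not known exactly. Their poses are not given: they have to be found in the camera images.
- disc_a: terracotta-coloured specimen disc, 56 mm diameter, 20 mm thick, about 90 g, small white dot on both faces; origin at its centre (10 mm above what it lies on), z its axis. It may lie on the bench, already stand in the column, or be absent (None).
- disc_b: terracotta-coloured specimen disc, 56 mm diameter, 20 mm thick, about 90 g, small white dot on both faces; origin at its centre (10 mm above what it lies on), z its axis. It may lie on the bench, already stand in the column, or be absent (None).
- disc_c: terracotta-coloured specimen disc, 56 mm diameter, 20 mm thick, about 90 g, small white dot on both faces; origin at its centre (10 mm above what it lies on), z its axis. It may lie on the bench, already stand in the column, or be absent (None).
- disc_d: terracotta-coloured specimen disc, 56 mm diameter, 20 mm thick, about 90 g, small white dot on both faces; origin at its centre (10 mm above what it lies on), z its axis. It may lie on the bench, already stand in the column, or be absent (None).
- disc_e: terracotta-coloured specimen disc, 56 mm diameter, 20 mm thick, about 90 g, small white dot on both faces; origin at its centre (10 mm above what it lies on), z its axis. It may lie on the bench, already stand in the column, or be absent (None).
- disc_f: terracotta-coloured specimen disc, 56 mm diameter, 20 mm thick, about 90 g, small white dot on both faces; origin at its centre (10 mm above what it lies on), z its axis. It may lie on the bench, already stand in the column, or be absent (None).
- disc_g: terracotta-coloured specimen disc, 56 mm diameter, 20 mm thick, about 90 g, small white dot on both faces; origin at its centre (10 mm above what it lies on), z its axis. It may lie on the bench, already stand in the column, or be absent (None).
- carton: open blue kit carton 150 mm (its x) by 170 mm (its y), walls 5 mm thick, 45 mm high, 0.3 to 0.7 kg empty, resting on the rollers. Origin: centre of its underside; its y points back along the track, away from the bay, so its rear wall (the one to push) lies 85 mm from the origin on the +y side. In its middle stands the clear column, fixed to it.
- column_foot (a point): centre of the inside bottom of the clear column in the carton (6 mm above the carton's underside), axes as the carton's. Column: upright faceted tube of 60 mm bore and 4 mm wall, open at the top, straight up to 84 mm above this point, then a flared lip to 95 mm (lip about 80 mm across). Two full-height slits 36 mm wide, on its +x and -x sides, let fingers down beside a disc. The red line is 80 mm above this point: the level of the top of the fourth disc.
- track: fixed roller track 200 mm by 680 mm along its y, on the bench; 16 freely turning rollers, their tops 50 mm above its base; side guides 158 mm apart rising 20 mm above the rollers. Origin: centre of its base. The bay is at the -y end, closed by an end stop 110 mm high; the +y end is open. The carton starts towards +y and rolls with little effort (about 1 to 2 N), coasting hardly at all.
- bay_home (a point): on the track: where the carton's origin is when its front wall touches the end stop (fully home); axes as the track's. 50 mm above the track's base.
- gate_seat (a point): on the track: where the gate plate's origin is when it stands fully down in the gate slot, just behind the carton in the bay (99 mm from point bay_home in +y); 56 mm above the track's base; axes as the track's. Slot: two yellow-edged uprights with grooves facing each other, 12 mm wide along y and 184 mm from bottom to bottom along x, their tops 77 mm above this point, flared over the last 12 mm; sills inside stop the plate.
- gate: yellow gate plate 176 mm (x) by 8 mm (y) by 75 mm high, black grip block on top of it 60 mm (x) by 16 mm (y), from 75 to 105 mm above the origin; 150 g. Origin: centre of its lower edge, z up. Starts upright in its stand; either way round fits.
- stand: low grey fixed stand that holds the gate plate upright at the start (plate's lower edge 10 mm above the bench, grooves 12 mm wide, uprights 45 mm high). Origin: centre of its base, 200 by 70 mm.
- tray: fixed shallow grey spares tray 110 mm (x) by 160 mm (y), lip 12 mm high, walls and floor 5 mm thick. Origin: centre of its underside.

How it is judged:
By the outcome, as a careful person would: the job done as asked, in the order asked, and still so for the second after the job is handed in, with the robot touching nothing.
Of disc_a, disc_b, disc_c, disc_d, disc_e, disc_f, disc_g only 5 to 7 are there at a start; the rules pass over those that are not, and their reading is None.
At some moment in a run one of disc_a, disc_b, disc_c, disc_d, disc_e, disc_f may be knocked a few centimetres aside while the robot is not near it.
It also fails if it takes over 208 s, if anything falls off the work surface, if the arm or the gripper's body presses on something with over 40 N, if the wrist force passes 120 N, or if a joint passes its speed limit or range.

### The arm

A 6-joint arm with a two-finger parallel gripper is mounted at the origin on the work surface. World frame = base frame: x ahead of the robot, y to its left, z up, the work surface at z = 0. Lengths are in mm, angles in rad, forces in N, time in s.
With the tool pointing down it reaches from about 275 to 750 mm from the base axis. Payload 10.2 kg.
Tool frame: the origin (TCP) lies at the very end of the fingers, on their centre line; the grasp point (between the pads) lies 19 mm behind it (ctrl.grip_depth is the distance from the TCP to the grasp point, in mm); z points along the fingers, x is the direction in which the jaws open and shut, and the axes are right-handed (so a half turn about z gives the same grasp; the last joint's range is limited). The gripper opens to 85 mm and grips with 20 to 120 N. Pads are 22 mm wide; open, the fingers measure 114 mm over their backs; the gripper's body (76 mm by 85 mm) begins 54 mm behind the grasp point. The pads swing forward as they close: fully open they stand 13 mm farther back than shut.
Start: joints at [-1.529, 0.313, 1.498, -0, 1.331, -0.223], TCP at [137.388, -506.711, 202.594] pointing down, gripper open.
Joint ranges: [-2.94, 2.94], [-0.97, 2.17], [0.19, 2.56], [-1.23, 4.37], [0.02, 3.11], [-2.88, 2.88]. Speed limits (rad/s): [2.39, 2.39, 3.01, 3.14, 3.14, 3.14].

### API

Orientations are given as a unit quaternion [w, x, y, z].
In Python, from rig import ctrl gives the robot as it stands.
- The arm moves only by the tool play_rows, never from a script. Its argument "motion" is a list of rows, each a list of 2 entries, a list of its own where there are three numbers: the shift along the tool's x, y, z in mm, then the turn, a rotation vector about the tool's x, y, z in degrees. A call has 1 to 20 rows; each row shifts and turns the commanded pose from where the row before left it, along the tool's axes as they then stand; what a row does not reach is not made up. A row lasts 1/12 s, in which the tool goes at most 41.7 mm and 7.16 degrees, less where a joint would pass 70% of its speed; a pose out of reach is approached as far as the arm can. A call with a gripper value outside its range is refused whole. "fingers" is the finger opening in mm, from 0 to 85.4, set as the call begins (left out, the last holds). The fingers move at their own pace and stop on an object; "squeeze" is the grip in N (left out, the last holds). Time passes only in rows, so rows that do not move let the fingers close. It gives the time, the measured TCP pose, the force and the opening at its end, in the units of the state.
- ctrl.sense(): the state, without advancing time (a new reading comes with each control period).
- ctrl.capture(name): name is "scene" or "side" or "wrist"; returns the picture (384x512x3 uint8, red, green, blue); there is no depth.
- ctrl.get_calibration(name): a dict with "K" (3x3 intrinsics, pixels), "R" (3x3) and "t" (3): a world point X has camera coordinates R X + t; the wrist camera has in their place "tool_from_camera" (4x4, takes a point from camera to tool coordinates, whose origin is the TCP and whose axes are the tool frame's). Camera axes: x right, y down, z forward; pixel columns grow to the right and rows downward; lengths in mm; the calibration is good to about 2 mm. A picture is of the moment at which its call begins: read the wrist's pose just before it. get_calibration takes no time and is no camera call.
- ctrl.finish_job(): hands the job in, once; it reports no verdict.
Trained networks look in the newest picture that a camera, given by its name, has taken for a name from the list of things; names that differ only in an ending like _2 or _b are one class to them, and where a whole thing is asked for, a point or a joint stands for the part that bears it (a point fixed in the world has none). Each returns a list of dicts, best first, with "p" (0 to 1); they miss things now and then, are a little off and sometimes report something else, mostly with a low value. They report only what shows in the picture. A call takes as long as a camera call.
- ctrl.spot_in(camera, name): "position" ([column, row] as shares, 0 to 1, of the picture: columns of its width, rows of its height, amid what is visible of it).
The state is a dict: "time_s": time; "joints": joint angles; "dq": joint speeds; "tau": joint torques, N m; "eef_pos": TCP position; "ee_rot": TCP orientation; "force": force on the tool from outside, world axes, zero at the start; "wrist_torque": the same for the moment, N m; "grip_width": opening from 0.0 (shut) to 1.0 (fully open).
Only numpy, scipy, OpenCV 4.12 (cv2) and the standard library are available. Lean on these libraries where they do the work, as an engineer would, in place of code of your own. Each camera call takes 0.05 s, during which the arm holds its last target. There are 200 camera calls.

## Working session

There is one attempt and no reset: what is moved stays moved. The work goes in short steps, Python scripts to look and compute and a tool call to move; the robot and the scene stay as the last step left them, time stands still between calls to the robot, and variables do not carry over. Pictures are saved under pics/ and viewed, about 12 in all and at most 16, crops included, and the job is handed in when it is done.

Besides the shell and the picture viewer there is one more tool, called after "Call:" as name(argument=value, ...), one argument or row to a line, values as JSON. play_rows: Moves the arm, as the interface text tells. Its arguments: {"type":"object","properties":{"motion":{"type":"array"},"fingers":{"type":"number"},"squeeze":{"type":"number"}},"required":["motion"]}

```bash
mkdir -p pics; ls
python3 - <<'E'
from rig import ctrl
import cv2,numpy as np
s=ctrl.sense();print({k:np.round(v,3).tolist() if v is not None else v for k,v in s.items()})
for c in("scene","side","wrist"):
    im=ctrl.capture(c);cv2.imwrite(f"pics/{c}0.png",cv2.cvtColor(im,cv2.COLOR_RGB2BGR))
    cal=ctrl.get_calibration(c);print(c,{k:np.round(v,3).tolist() for k,v in cal.items()})
    for n in("disc_a","carton","column_foot","gate","stand","tray","track"):
        if c!="wrist" or n=="disc_a":print(n,[(np.round(np.array(d["position"])*[512,384]).tolist(),round(d["p"],2)) for d in ctrl.spot_in(c,n)])
print(ctrl.grip_depth)
a=cv2.imread("pics/scene0.png");b=cv2.imread("pics/side0.png")
cv2.imwrite("pics/scene0b.png",cv2.resize(a,(800,600)));cv2.imwrite("pics/side0b.png",cv2.resize(b,(800,600)))
E
```

```text
pics
{'time_s': 0.0, 'joints': [-1.529, 0.313, 1.498, -0.0, 1.331, -0.223], 'dq': [0.0, 0.0, -0.001, -0.001, -0.0, -0.0], 'tau': [-0.001, -41.227, -25.974, -0.0, 0.004, -0.0], 'eef_pos': [137.366, -506.408, 202.036], 'ee_rot': [-0.0, 0.794, -0.608, -0.0], 'force': [0.487, -0.013, 0.895], 'wrist_torque': [-0.026, -0.032, 0.001], 'grip_width': 0.998}
scene {'K': [[426.672, 0.0, 258.002], [0.0, 426.672, 193.197], [0.0, 0.0, 1.0]], 'R': [[-0.866, 0.5, 0.003], [0.395, 0.688, -0.608], [-0.306, -0.525, -0.794]], 't': [452.308, -160.533, 1208.708]}
disc_a [([338.0, 254.0], 0.96), ([298.0, 206.0], 0.92), ([284.0, 183.0], 0.92), ([247.0, 256.0], 0.81), ([253.0, 136.0], 0.63)]
carton [([256.0, 264.0], 0.95)]
column_foot [([255.0, 262.0], 0.94)]
gate [([231.0, 98.0], 0.94), ([337.0, 254.0], 0.4)]
stand [([234.0, 114.0], 0.78)]
tray [([396.0, 301.0], 0.7)]
track [([213.0, 210.0], 0.94)]
side {'K': [[430.602, 0.0, 263.606], [0.0, 430.602, 191.945], [0.0, 0.0, 1.0]], 'R': [[-0.952, -0.308, -0.003], [-0.19, 0.594, -0.782], [0.242, -0.743, -0.624]], 't': [506.844, 161.0, 1090.826]}
disc_a [([302.0, 206.0], 0.77), ([283.0, 272.0], 0.72), ([297.0, 224.0], 0.65), ([326.0, 170.0], 0.58), ([221.0, 217.0], 0.45)]
carton [([210.0, 220.0], 0.74)]
column_foot [([324.0, 140.0], 0.72), ([211.0, 220.0], 0.65)]
gate [([325.0, 140.0], 0.96)]
stand [([280.0, 330.0], 0.64), ([327.0, 155.0], 0.61)]
tray [([278.0, 325.0], 0.64), ([329.0, 156.0], 0.51), ([233.0, 192.0], 0.46)]
track [([237.0, 198.0], 0.86)]
wrist {'K': [[269.504, 0.0, 252.809], [0.0, 269.504, 190.728], [0.0, 0.0, 1.0]], 'tool_from_camera': [[1.0, -0.001, 0.001, -0.843], [0.0, 0.957, 0.29, -73.458], [-0.001, -0.29, 0.957, -172.146], [0.0, 0.0, 0.0, 1.0]]}
disc_a []
18.700000000000003
```

View pics/scene0b.png

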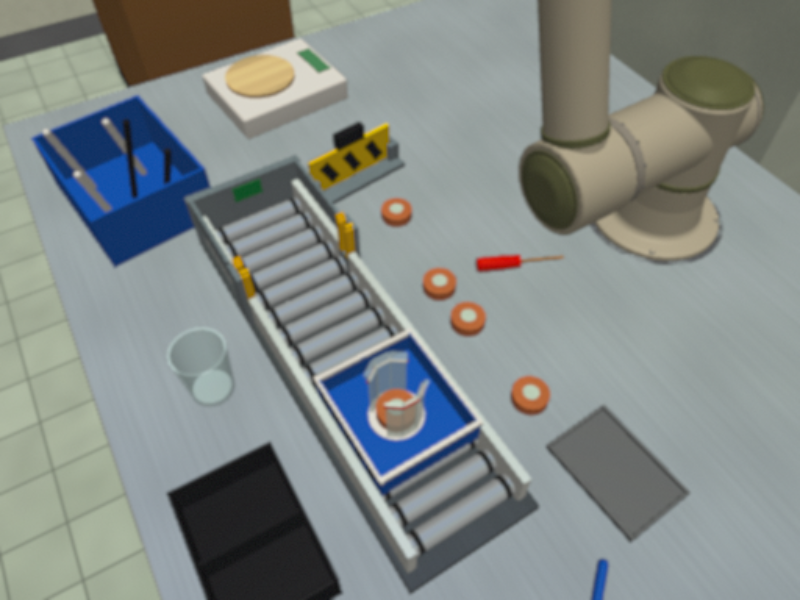

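View pics/side0b.png

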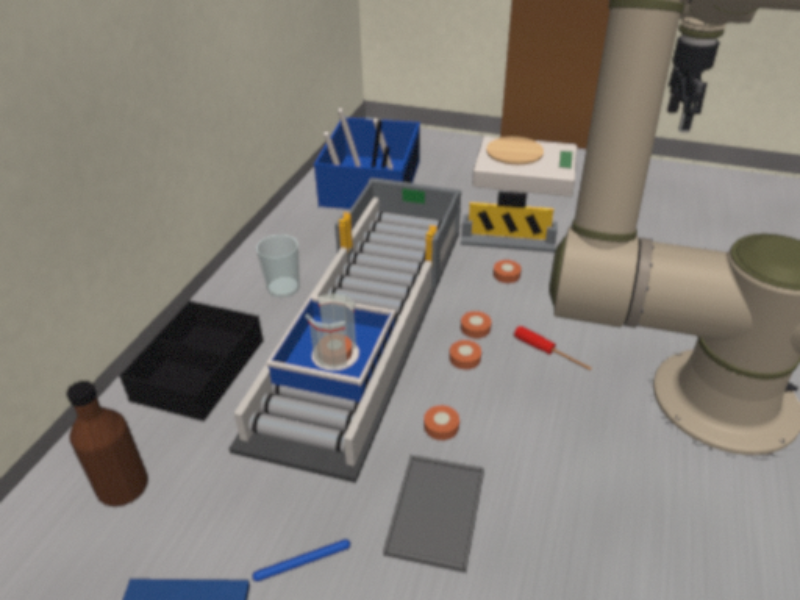

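```bash
cat > h.py <<'E'
import numpy as np,cv2
from rig import ctrl
from scipy.spatial.transform import Rotation as Ro
def pose(s):
    q=s["ee_rot"];return Ro.from_quat([q[1],q[2],q[3],q[0]]).as_matrix(),np.array(s["eef_pos"])
def ext(cam,s=None):
    c=ctrl.get_calibration(cam);K=np.array(c["K"])
    if cam!="wrist":R=np.array(c["R"]);t=np.array(c["t"]);return K,R.T,-R.T@t
    T=np.array(c["tool_from_camera"]);R,p=pose(s or ctrl.sense());return K,R@T[:3,:3],R@T[:3,3]+p
def bp(cam,uv,z,s=None):
    K,R,o=ext(cam,s);d=R@np.linalg.solve(K,[uv[0],uv[1],1]);return o+d*(z-o[2])/d[2]
def proj(cam,X,s=None):
    K,R,o=ext(cam,s);c=K@(R.T@(np.array(X)-o));return c[:2]/c[2]
def shot(cam,name,size=None):
    s=ctrl.sense();im=cv2.cvtColor(ctrl.capture(cam),cv2.COLOR_RGB2BGR)
    cv2.imwrite(f"pics/{name}.png",im if size is None else cv2.resize(im,size));return s,im
def spots(cam,n):return [(np.array(d["position"])*[512,384],round(d["p"],2)) for d in ctrl.spot_in(cam,n)]
def st():
    s=ctrl.sense();R,p=pose(s);print("t",round(s["time_s"],2),"p",p.round(1),"F",np.round(s["force"],1),"g",round(s["grip_width"]*85.4,1),"xyaw",round(np.degrees(np.arctan2(R[1,0],R[0,0])),2),"tilt",R[2].round(3),"j",np.round(s["joints"],2));return s
E
python3 - <<'E'
from h import *
k=.64
def P(n,cam,pts,z):print(n,cam,[bp(cam,np.array(p)*k,z)[:2].round(0).tolist() for p in pts])
P("disc","scene",[(531,392),(468,315),(440,281),(397,208)],20)
P("disc","side",[(442,420),(465,351),(476,320),(508,268)],20)
P("carton","scene",[(318,378),(408,333),(480,425),(384,478)],95)
P("carton","side",[(273,352),(316,300),(395,312),(358,375)],95)
P("track guides","scene",[(527,480),(297,183),(412,560),(207,218)],70)
P("track guides base","scene",[(538,507),(411,590)],0)
P("tray","scene",[(604,406),(687,491),(631,539),(547,447)],6)
P("tray","side",[(411,457),(483,467),(464,570),(386,556)],6)
P("gategrip","scene",[(348,130)],115);P("gategrip","side",[(512,192)],115)
P("gate ends top","scene",[(310,163),(389,125)],85);P("gate ends top","side",[(470,205),(553,209)],85)
P("uprights","scene",[(341,214),(238,259)],133)
P("uprights","side",[(346,213),(432,227)],133)
E
```

```text
disc scene [[423.0, 196.0], [426.0, 36.0], [428.0, -44.0], [405.0, -225.0]]
disc side [[420.0, 199.0], [425.0, 38.0], [426.0, -47.0], [403.0, -223.0]]
carton scene [[692.0, 67.0], [551.0, 64.0], [544.0, 232.0], [683.0, 232.0]]
carton side [[690.0, 210.0], [680.0, 72.0], [542.0, 61.0], [547.0, 217.0]]
track guides scene [[526.0, 314.0], [550.0, -319.0], [699.0, 326.0], [714.0, -316.0]]
track guides base scene [[509.0, 333.0], [707.0, 339.0]]
tray scene [[339.0, 262.0], [327.0, 416.0], [434.0, 427.0], [449.0, 272.0]]
tray side [[447.0, 270.0], [341.0, 255.0], [328.0, 419.0], [428.0, 431.0]]
gategrip scene [[432.0, -351.0]]
gategrip side [[431.0, -357.0]]
gate ends top scene [[514.0, -339.0], [344.0, -362.0]]
gate ends top side [[511.0, -330.0], [344.0, -366.0]]
uprights scene [[542.0, -156.0], [712.0, -149.0]]
uprights side [[713.0, -149.0], [542.0, -151.0]]
```

Call:
play_rows(
  motion=[
    [[-22.25, -29.95, -6.4], [0, 0, 0]],
    [[-22.25, -29.95, -6.4], [0, 0, 0]],
    [[-22.25, -29.95, -6.4], [0, 0, 0]],
    [[-22.25, -29.95, -6.4], [0, 0, 0]],
    [[-22.25, -29.95, -6.4], [0, 0, 0]],
    [[-22.25, -29.95, -6.4], [0, 0, 0]],
    [[-22.25, -29.95, -6.4], [0, 0, 0]],
    [[-22.25, -29.95, -6.4], [0, 0, 0]],
    [[-22.25, -29.95, -6.4], [0, 0, 0]],
    [[-22.25, -29.95, -6.4], [0, 0, 0]],
    [[-22.25, -29.95, -6.4], [0, 0, 0]],
    [[-22.25, -29.95, -6.4], [0, 0, 0]],
    [[-22.25, -29.95, -6.4], [0, 0, 0]],
    [[-22.25, -29.95, -6.4], [0, 0, 0]],
    [[-22.25, -29.95, -6.4], [0, 0, 0]],
    [[-22.25, -29.95, -6.4], [0, 0, 0]],
    [[-22.25, -29.95, -6.4], [0, 0, 0]],
    [[-22.25, -29.95, -6.4], [0, 0, 0]],
    [[-22.25, -29.95, -6.4], [0, 0, 0]],
    [[-22.25, -29.95, -6.4], [0, 0, 0]],
  ],
  fingers=85,
)

```text
time_s: 2.57
eef_pos: [599.8, 81.4, 330.9]
ee_rot: [-0.0, 0.794, -0.607, 0.0]
force: [1.4, -0.4, 0.3]
grip_width: 0.993
```

Call:
play_rows(
  motion=[
    [[0, 0, 0], [0, 0, -7]],
    [[0, 0, 0], [0, 0, -7]],
    [[0, 0, 0], [0, 0, -7]],
    [[0, 0, 0], [0, 0, -7]],
    [[0, 0, 0], [0, 0, -7]],
    [[0, 0, 0], [0, 0, -7]],
    [[0, 0, 0], [0, 0, -7]],
    [[0, 0, 0], [0, 0, -7]],
    [[0, 0, 0], [0, 0, -7]],
    [[0, 0, 0], [0, 0, -7]],
    [[0, 0, 0], [0, 0, -6.5]],
  ],
)

```text
time_s: 3.48
eef_pos: [599.1, 79.5, 330.5]
ee_rot: [0.0, 1.0, 0.018, -0.0]
force: [0.4, -0.0, -0.4]
grip_width: 0.998
```

Run:
```python
from h import *
st()
s,im=shot("wrist","w1",(800,600))
for n in("disc_a","carton","column_foot","gate","tray","track"):
    print(n,[(u.round(0).tolist(),p,bp("wrist",u,20,s)[:2].round(0).tolist(),bp("wrist",u,56,s)[:2].round(0).tolist()) for u,p in spots("wrist",n)])
```

```text
t 3.48 p [599.1  79.5 330.5] F [ 0.4 -0.  -0.4] g 85.2 xyaw 2.02 tilt [-0.  0. -1.] j [-0.06  0.46  0.97 -0.    1.72 -0.1 ]
disc_a [([164.0, 211.0], 0.88, [432.0, -39.0], [445.0, -24.0]), ([158.0, 174.0], 0.79, [425.0, 34.0], [438.0, 43.0]), ([153.0, 77.0], 0.73, [428.0, 198.0], [441.0, 195.0]), ([267.0, 113.0], 0.6, [620.0, 148.0], [618.0, 148.0]), ([168.0, 293.0], 0.52, [430.0, -225.0], [442.0, -197.0])]
carton [([270.0, 94.0], 0.97, [624.0, 178.0], [621.0, 177.0])]
column_foot [([268.0, 93.0], 0.63, [620.0, 180.0], [618.0, 178.0])]
gate []
tray [([127.0, 19.0], 0.71, [395.0, 281.0], [410.0, 271.0]), ([161.0, 212.0], 0.26, [426.0, -42.0], [439.0, -28.0])]
track [([267.0, 213.0], 0.56, [630.0, -36.0], [627.0, -22.0])]
```

View pics/w1.png

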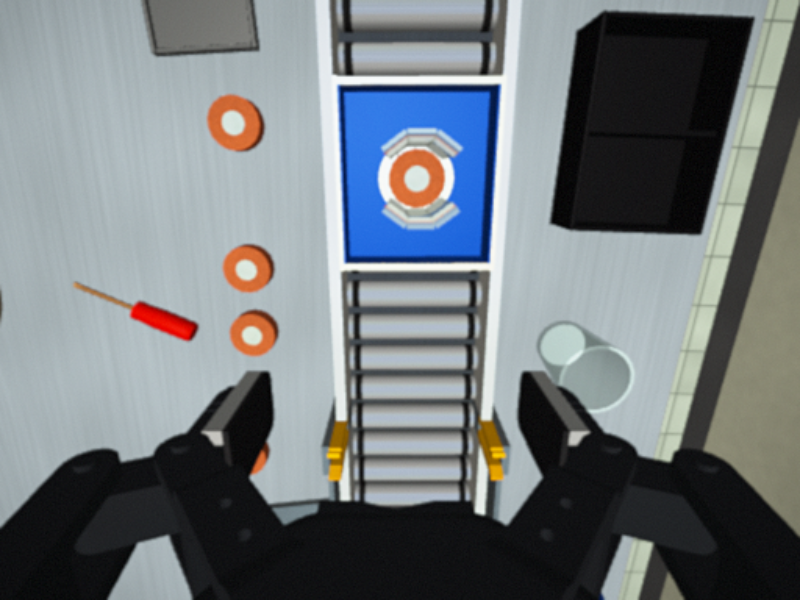

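```bash
cat >> h.py <<'E'
def discs(im,s,cam="wrist",z=20,amin=120):
    hsv=cv2.cvtColor(im,cv2.COLOR_BGR2HSV);m=cv2.inRange(hsv,(4,110,90),(14,235,255))
    n,l,stt,c=cv2.connectedComponentsWithStats(m);out=[]
    for i in range(1,n):
        if stt[i,4]<amin:continue
        pts=np.argwhere(l==i)[:,::-1].astype(np.float32);hull=cv2.convexHull(pts)
        W=np.array([bp(cam,p,z,s)[:2] for p in hull[:,0]],np.float32)
        (x,y),r=cv2.minEnclosingCircle(W);mm=cv2.moments(W.reshape(-1,1,2));a=mm["m00"]
        out.append((mm["m10"]/a,mm["m01"]/a,2*(a/np.pi)**.5,2*r,c[i].round(0).tolist()))
    return out
E
python3 - <<'E'
from h import *
s=ctrl.sense();im=cv2.imread("pics/w1.png");im=cv2.resize(im,(512,384))
_,im=shot("wrist","w1f")
for z in (20,76,96):
    print(z);[print(np.round(d[:4],1),d[4]) for d in discs(im,s,"wrist",z)]
for c in("scene","side"):
    a=cv2.imread(f"pics/{c}0.png")
    print(c);[print(np.round(d[:4],1),d[4]) for d in discs(a,None,c,20,60)]
    for z in(56,76,96,116,136,151):print(z,proj(c,[618,148,z]).round(1))
    v=proj(c,[618,148,100]).astype(int);cv2.imwrite(f"pics/{c}col.png",cv2.resize(a[v[1]-45:v[1]+45,v[0]-45:v[0]+45],(540,540),interpolation=2))
A=[cv2.imread(f"pics/{c}col.png")for c in("scene","side")]
cv2.imwrite("pics/col.png",cv2.resize(np.hstack(A),(800,400)))
E
```

```text
20
[423.1 195.9  55.   57.4] [150.0, 79.0]
[619.5 145.8  59.6  61.2] [266.0, 114.0]
[426.8  37.5  55.9  59.1] [159.0, 172.0]
[428.2 -43.8  56.6  61.3] [163.0, 213.0]
76
[443.2 191.1  48.6  50.7] [150.0, 79.0]
[616.8 146.8  52.7  54.1] [266.0, 114.0]
[446.4  51.1  49.4  52.3] [159.0, 172.0]
[447.7 -20.8  50.1  54.2] [163.0, 213.0]
96
[450.4 189.4  46.3  48.4] [150.0, 79.0]
[615.8 147.1  50.3  51.6] [266.0, 114.0]
[453.4  55.9  47.1  49.8] [159.0, 172.0]
[454.6 -12.6  47.7  51.7] [163.0, 213.0]
scene
[ 410.6 -219.6   57.5   65.3] [253.0, 136.0]
[431.  -42.1  57.2  63.8] [281.0, 182.0]
[429.6  40.   56.5  62.4] [299.0, 204.0]
[426.5 198.2  56.1  60.9] [339.0, 253.0]
[607.7 112.   44.9  60.8] [249.0, 257.0]
56 [253.8 265.3]
76 [253.8 260.7]
96 [253.7 256. ]
116 [253.7 251. ]
136 [253.6 245.9]
151 [253.6 241.9]
side
[  511.4 -1574.8   743.8  1439.2] [354.0, 43.0]
[ 404.7 -213.6   60.5   71. ] [324.0, 174.0]
[424.9 -37.2  59.4  68.2] [304.0, 208.0]
[423.5  44.4  59.5  68.2] [297.0, 227.0]
[420.3 202.3  58.4  65.2] [282.0, 271.0]
[917.4 391.1  42.9  59.4] [56.0, 279.0]
56 [213.7 226.5]
76 [213.1 220.6]
96 [212.5 214.7]
116 [211.9 208.6]
136 [211.3 202.4]
151 [210.8 197.6]
```

View pics/col.png

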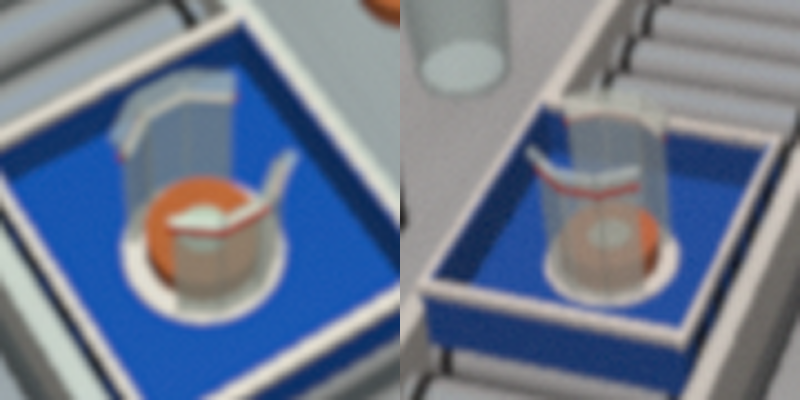

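Run:
```python
from h import *
for c in("scene","side"):
    s,im=shot(c,c+"1")
    print(c);[print(np.round(d[:4],1),d[4]) for d in discs(im,None,c,20,40)]
    print([(u.round(0).tolist(),p,bp(c,u,20)[:2].round().tolist()) for u,p in spots(c,"disc_a")])
A=[cv2.resize(cv2.imread(f"pics/{c}1.png"),(400,300)) for c in("scene","side")]
cv2.imwrite("pics/both1.png",np.hstack(A))
```

```text
scene
[ 410.5 -219.6   57.4   65.3] [253.0, 136.0]
[431.1 -42.   57.2  64.1] [281.0, 182.0]
[429.7  40.3  56.1  62.4] [299.0, 204.0]
[426.5 198.3  55.9  60.9] [339.0, 253.0]
[607.7 112.   44.9  60.8] [249.0, 257.0]
[([300.0, 205.0], 0.8, [432.0, 45.0]), ([280.0, 184.0], 0.69, [438.0, -35.0]), ([247.0, 255.0], 0.66, [609.0, 103.0]), ([338.0, 254.0], 0.65, [431.0, 200.0])]
side
[  427.6 -1103.9   498.2   742.6] [357.0, 68.0]
[ 404.8 -213.4   60.3   71. ] [324.0, 174.0]
[424.9 -37.2  59.4  68.2] [304.0, 208.0]
[423.5  44.1  59.8  67.6] [297.0, 227.0]
[420.3 202.3  58.5  65.2] [282.0, 270.0]
[918.7 390.   45.3  64. ] [56.0, 279.0]
[([283.0, 271.0], 0.81, [418.0, 207.0]), ([327.0, 171.0], 0.78, [399.0, -224.0]), ([221.0, 220.0], 0.54, [626.0, 83.0]), ([300.0, 206.0], 0.52, [437.0, -40.0])]
```

View pics/both1.png

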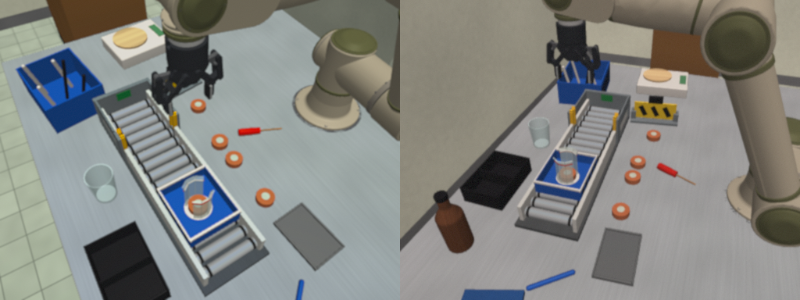

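Call:
play_rows(
  motion=[
    [[-29, 6, 0], [0, 0, 0]],
    [[-29, 6, 0], [0, 0, 0]],
    [[-29, 6, 0], [0, 0, 0]],
    [[-29, 6, 15], [0, 0, 0]],
    [[-29, 6, 30], [0, 0, 0]],
    [[-29, 6, 35], [0, 0, 0]],
    [[0, 0, 35], [0, 0, 0]],
    [[0, 0, 35], [0, 0, 0]],
    [[0, 0, 35], [0, 0, 0]],
    [[0, 0, 20], [0, 0, 0]],
    [[0, 0, 5], [0, 0, 0]],
    [[0, 0, 0], [0, 0, 0]],
  ],
)

```text
time_s: 5.08
eef_pos: [428.8, 39.2, 123.6]
ee_rot: [-0.0, 1.0, 0.014, -0.001]
force: [0.2, -0.5, 0.5]
grip_width: 0.997
```

Run:
```python
from h import *
st();s,im=shot("wrist","w2",(640,480));im=cv2.imread("pics/w2.png");_,im=shot("wrist","w2f")
[print(np.round(d[:4],1),d[4]) for d in discs(im,s)]
```

```text
t 5.08 p [428.8  39.2 123.6] F [ 0.2 -0.5  0.5] g 85.1 xyaw 1.66 tilt [-0.002 -0.    -1.   ] j [-0.18  0.19  1.88 -0.    1.07 -0.21]
[420.9 188.8  46.4  55.3] [250.0, 23.0]
[648.8 156.2  47.9  59.5] [488.0, 66.0]
[423.6  37.9  55.3  57. ] [249.0, 182.0]
[425.  -42.1  57.7  62. ] [248.0, 249.0]
```

View pics/w2.png

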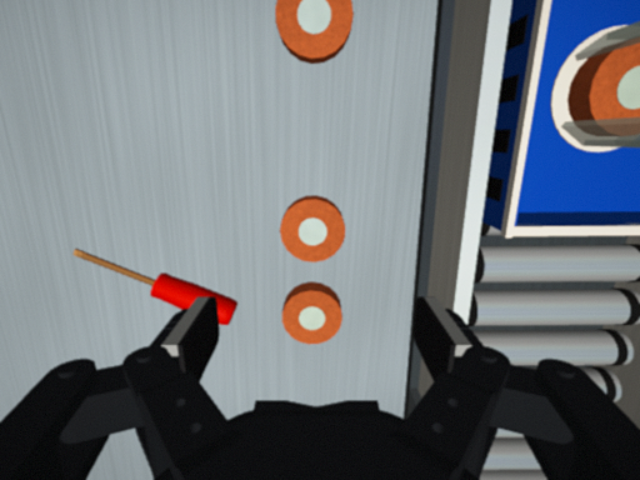

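Call:
play_rows(
  motion=[
    [[-1.5, 1, 30], [0, 0, 0]],
    [[0, 0, 30], [0, 0, 0]],
    [[0, 0, 28], [0, 0, 0]],
    [[0, 0, 16], [0, 0, 0]],
    [[0, 0, 9], [0, 0, 0]],
    [[0, 0, 3], [0, 0, 0]],
    [[0, 0, 0], [0, 0, 0]],
    [[0, 0, 0], [0, 0, 0]],
  ],
)

```text
time_s: 5.85
eef_pos: [428.7, 38.0, 9.4]
ee_rot: [0.0, 1.0, 0.015, 0.001]
force: [1.1, 0.1, -0.4]
grip_width: 0.996
```

Call:
play_rows(
  motion=[
    [[0, 0, 0], [0, 0, 0]],
    [[0, 0, 0], [0, 0, 0]],
    [[0, 0, 0], [0, 0, 0]],
    [[0, 0, 0], [0, 0, 0]],
    [[0, 0, 0], [0, 0, 0]],
    [[0, 0, 0], [0, 0, 0]],
  ],
  fingers=45,
  squeeze=30,
)

```text
time_s: 6.35
eef_pos: [427.7, 38.1, 8.2]
ee_rot: [0.0, 1.0, 0.015, 0.0]
force: [-0.4, 0.2, -0.1]
grip_width: 0.524
```

Run:
```python
from h import *
st()
```

```text
t 6.35 p [427.7  38.1   8.2] F [-0.4  0.2 -0.1] g 44.8 xyaw 1.67 tilt [ 0.  0. -1.] j [-0.19  0.39  1.99  0.    0.76 -0.21]
```

Run:
```python
from h import *
s,im=shot("wrist","w3",(640,480))
```

```text
(no output)
```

View pics/w3.png

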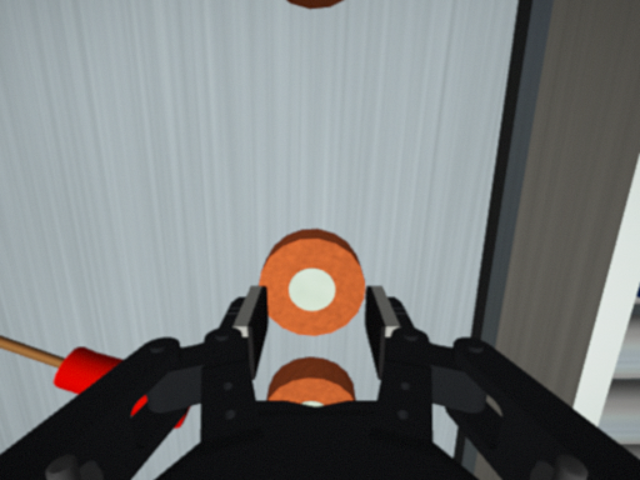

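Run:
```python
from h import *
s=ctrl.sense();_,im=shot("wrist","w3f")
[print(np.round(d[:4],1),d[4]) for d in discs(im,s)]
R,p=pose(s)
for z in(8,13,20):print(z,proj("wrist",[p[0],p[1],z],s)*1.25,proj("wrist",[p[0]-22,p[1]+11,z],s)*1.25)
```

```text
[424.7  38.4  56.9  59.8] [250.0, 225.0]
[272.8  -7.5  14.   34.2] [26.0, 281.0]
[425.4 -23.1  39.4  50.6] [248.0, 306.0]
8 [317.38283527 276.70776485] [277.56244014 256.97909473]
13 [317.42528684 280.41858591] [276.53863496 260.23214027]
20 [317.48861299 285.95411703] [275.00953332 265.09071825]
```

Call:
play_rows(
  motion=[
    [[0, 0, 0], [0, 0, 0]],
    [[0, 0, 0], [0, 0, 0]],
    [[0, 0, 0], [0, 0, 0]],
    [[-2.5, 0, 3], [0, 0, 0]],
    [[0, 0, 3], [0, 0, 0]],
    [[0, 0, 1], [0, 0, 0]],
    [[0, 0, 0], [0, 0, 0]],
  ],
  fingers=80,
)

```text
time_s: 7.03
eef_pos: [424.9, 38.1, 0.8]
ee_rot: [-0.0, 1.0, 0.015, -0.0]
force: [0.2, 0.8, 0.0]
grip_width: 0.937
```

Call:
play_rows(
  motion=[
    [[0, 0, 0], [0, 0, 0]],
    [[0, 0, 0], [0, 0, 0]],
    [[0, 0, 0], [0, 0, 0]],
    [[0, 0, 0], [0, 0, 0]],
    [[0, 0, 0], [0, 0, 0]],
    [[0, 0, 0], [0, 0, 0]],
  ],
  fingers=45,
  squeeze=30,
)

```text
time_s: 7.53
eef_pos: [425.2, 38.1, 1.2]
ee_rot: [-0.0, 1.0, 0.015, 0.0]
force: [-0.0, -0.1, 0.4]
grip_width: 0.522
```

Run:
```python
from h import *
s=st();_,im=shot("wrist","w4",(640,480));_,im=shot("wrist","w4f")
[print(np.round(d[:4],1),d[4]) for d in discs(im,s)]
```

```text
t 7.53 p [425.2  38.1   1.2] F [-0.  -0.1  0.4] g 44.6 xyaw 1.67 tilt [ 0. -0. -1.] j [-0.19  0.4   2.    0.    0.74 -0.22]
[424.5  38.5  56.8  60.4] [253.0, 229.0]
[274.6  -7.8  13.3  30.7] [24.0, 288.0]
[424.5 -19.3  34.   45. ] [250.0, 309.0]
```

Call:
play_rows(
  motion=[
    [[0, 0, 0], [0, 0, 0]],
    [[0, 0, 0], [0, 0, 0]],
    [[0, 0, 0], [0, 0, 0]],
    [[0, 0, 0], [0, 0, 0]],
  ],
  fingers=30,
  squeeze=30,
)

```text
time_s: 7.97
eef_pos: [425.1, 38.1, 1.1]
ee_rot: [-0.0, 1.0, 0.015, -0.0]
force: [0.2, -0.6, 0.7]
grip_width: 0.352
```

Run:
```python
from h import *
s=st();_,im=shot("wrist","w5",(480,360))
a=cv2.resize(cv2.imread("pics/w4f.png"),(400,300));b=cv2.resize(im,(400,300));cv2.imwrite("pics/w45.png",np.hstack([a,b]))
_,im=shot("side","s5");v=proj("side",[425,38,20]).astype(int);c=im[v[1]-50:v[1]+40,v[0]-60:v[0]+60];cv2.imwrite("pics/s5c.png",cv2.resize(c,(800,600),interpolation=2))
```

```text
t 7.97 p [425.1  38.1   1.1] F [ 0.2 -0.6  0.7] g 30.1 xyaw 1.67 tilt [-0. -0. -1.] j [-0.19  0.4   2.   -0.    0.74 -0.22]
```

View pics/w45.png

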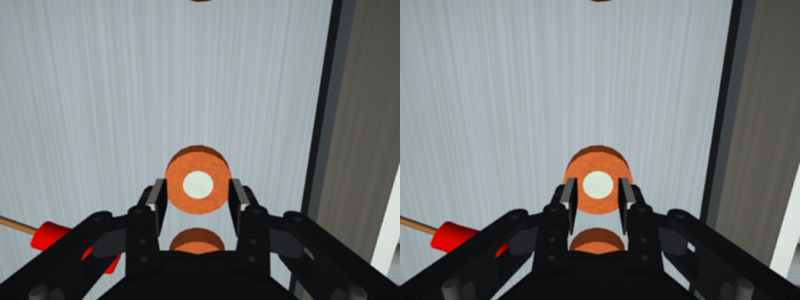

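View pics/s5c.png

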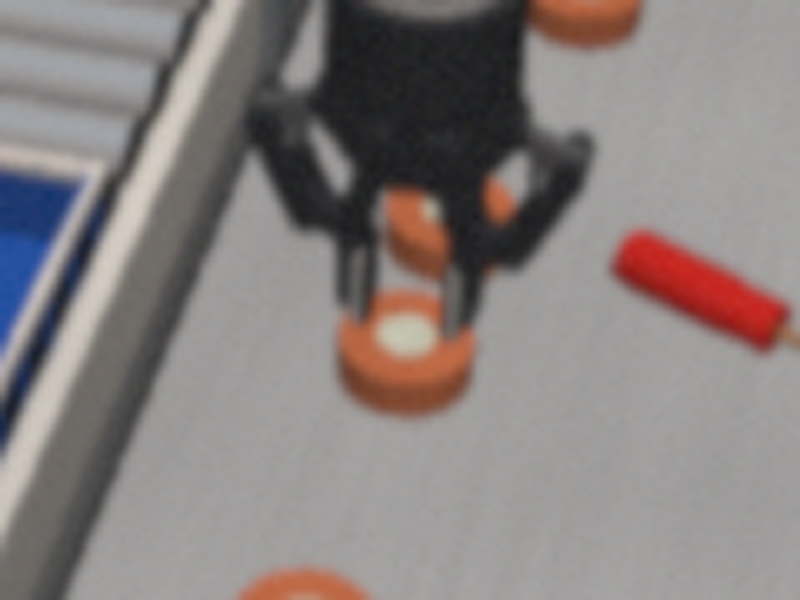

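Run:
```python
from h import *
v=proj("side",[425,38,20]).astype(int);o=v-[60,50]
for z in(5,10,20,25,30,35,40,50):
    print(z,[((proj("side",[x,y,z])-o)*800/120).round(0).tolist() for x in(425-15,425+15) for y in(27,38,49)], [(proj("wrist",[x,49,z])*400/512).round(0).tolist() for x in(410,440)])
```

```text
5 [[444.0, 354.0], [438.0, 372.0], [431.0, 390.0], [373.0, 339.0], [366.0, 356.0], [359.0, 374.0]] [[181.0, 163.0], [216.0, 163.0]]
10 [[445.0, 345.0], [438.0, 363.0], [432.0, 381.0], [373.0, 330.0], [366.0, 347.0], [359.0, 365.0]] [[181.0, 165.0], [217.0, 166.0]]
20 [[446.0, 327.0], [440.0, 345.0], [433.0, 363.0], [374.0, 312.0], [367.0, 329.0], [360.0, 347.0]] [[180.0, 169.0], [218.0, 170.0]]
25 [[447.0, 318.0], [440.0, 335.0], [434.0, 354.0], [375.0, 302.0], [368.0, 320.0], [360.0, 338.0]] [[179.0, 172.0], [218.0, 173.0]]
30 [[448.0, 308.0], [441.0, 326.0], [434.0, 344.0], [375.0, 293.0], [368.0, 311.0], [361.0, 329.0]] [[178.0, 175.0], [219.0, 176.0]]
35 [[448.0, 299.0], [442.0, 317.0], [435.0, 335.0], [376.0, 284.0], [369.0, 301.0], [361.0, 319.0]] [[178.0, 177.0], [220.0, 178.0]]
40 [[449.0, 290.0], [442.0, 308.0], [436.0, 326.0], [376.0, 275.0], [369.0, 292.0], [362.0, 310.0]] [[177.0, 180.0], [220.0, 182.0]]
50 [[450.0, 271.0], [444.0, 289.0], [437.0, 307.0], [377.0, 256.0], [370.0, 273.0], [363.0, 291.0]] [[176.0, 187.0], [222.0, 188.0]]
```

Call:
play_rows(
  motion=[
    [[0, 0, 0], [0, 0, 0]],
    [[0, 0, 0], [0, 0, 0]],
    [[0, 0, 0], [0, 0, 0]],
    [[0, 0, 0], [0, 0, 0]],
    [[0, 0, 3], [0, 0, 0]],
    [[0, 0, 3], [0, 0, 0]],
    [[0, 0, 3], [0, 0, 0]],
    [[0, 0, 3], [0, 0, 0]],
    [[0, 0, 0], [0, 0, 0]],
  ],
  fingers=80,
)

```text
time_s: 8.82
eef_pos: [424.8, 38.1, -11.5]
ee_rot: [-0.0, 1.0, 0.015, -0.001]
force: [0.1, 0.1, -0.4]
grip_width: 0.941
```

Call:
play_rows(
  motion=[
    [[0, 0, 0], [0, 0, 0]],
    [[0, 0, 0], [0, 0, 0]],
    [[0, 0, 0], [0, 0, 0]],
    [[0, 0, 0], [0, 0, 0]],
    [[0, 0, 0], [0, 0, 0]],
    [[0, 0, 0], [0, 0, 0]],
  ],
  fingers=45,
  squeeze=30,
)

```text
time_s: 9.32
eef_pos: [425.2, 38.1, -10.8]
ee_rot: [0.0, 1.0, 0.015, 0.0]
force: [-0.5, 0.3, -0.2]
grip_width: 0.526
```

Call:
play_rows(
  motion=[
    [[0, 0, 0], [0, 0, 0]],
    [[0, 0, 0], [0, 0, 0]],
    [[0, 0, 0], [0, 0, 0]],
    [[0, 0, 0], [0, 0, 0]],
    [[0, 0, 3], [0, 0, 0]],
    [[0, 0, 3], [0, 0, 0]],
    [[0, 0, 3], [0, 0, 0]],
    [[0, 0, 0], [0, 0, 0]],
    [[0, 0, 0], [0, 0, 0]],
  ],
  fingers=80,
)

```text
time_s: 10.07
eef_pos: [425.0, 38.1, -20.1]
ee_rot: [-0.0, 1.0, 0.015, -0.0]
force: [0.5, 0.4, 1.1]
grip_width: 0.935
```

Call:
play_rows(
  motion=[
    [[0, 0, 0], [0, 0, 0]],
    [[0, 0, 0], [0, 0, 0]],
    [[0, 0, 0], [0, 0, 0]],
    [[0, 0, 0], [0, 0, 0]],
    [[0, 0, 0], [0, 0, 0]],
    [[0, 0, 0], [0, 0, 0]],
  ],
  fingers=45,
  squeeze=30,
)

```text
time_s: 10.57
eef_pos: [425.3, 38.1, -19.4]
ee_rot: [0.0, 1.0, 0.015, 0.0]
force: [-1.4, 0.6, 5.2]
grip_width: 0.639
```

Run:
```python
from h import *
s=st();_,a=shot("wrist","w6")
[print(np.round(d[:4],1),d[4]) for d in discs(a,s)]
_,im=shot("side","s6");v=proj("side",[425,38,20]).astype(int);c=im[v[1]-50:v[1]+40,v[0]-60:v[0]+60]
cv2.imwrite("pics/w6c.png",np.hstack([cv2.resize(a,(400,300)),cv2.resize(c,(400,300),interpolation=2)]))
```

```text
t 10.57 p [425.3  38.1 -19.4] F [-1.4  0.6  5.2] g 54.6 xyaw 1.68 tilt [ 0.  0. -1.] j [-0.19  0.45  2.01 -0.    0.68 -0.22]
[424.2  38.5  57.5  61.2] [252.0, 245.0]
[424.   -7.3  13.4  24.1] [249.0, 317.0]
```

View pics/w6c.png

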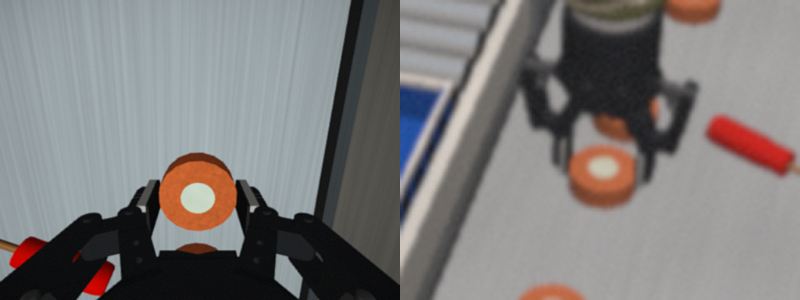

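Call:
play_rows(
  motion=[
    [[0, 0, -5], [0, 0, 0]],
    [[0, 0, -20], [0, 0, 0]],
    [[0, 0, -35], [0, 0, 0]],
    [[0, 0, -35], [0, 0, 0]],
    [[0, 0, -35], [0, 0, 0]],
    [[0, 0, -35], [0, 0, 0]],
    [[0, 0, -35], [0, 0, 0]],
    [[12, -1.4, -20], [0, 0, 0]],
    [[30, -5, 0], [0, 0, 0]],
    [[30, -5, 0], [0, 0, 0]],
    [[30, -5, 0], [0, 0, 0]],
    [[30, -5, 0], [0, 0, 0]],
    [[30, -5, 0], [0, 0, 0]],
    [[20, -4, 0], [0, 0, 0]],
    [[10, -1, 0], [0, 0, 0]],
    [[0, 0, 0], [0, 0, 0]],
    [[0, 0, 0], [0, 0, 0]],
    [[0, 0, 0], [0, 0, 0]],
  ],
  fingers=45,
)

```text
time_s: 12.17
eef_pos: [615.4, 75.0, 200.3]
ee_rot: [0.0, 1.0, 0.015, -0.0]
force: [0.8, 0.4, -1.4]
grip_width: 0.635
```

Run:
```python
from h import *
s=st();_,a=shot("wrist","w7",(640,480));_,a=shot("wrist","w7f")
[print(np.round(d[:4],1),d[4]) for d in discs(a,s,"wrist",76)]
```

```text
t 12.17 p [615.4  75.  200.3] F [ 0.8  0.4 -1.4] g 54.3 xyaw 1.67 tilt [-0.  0. -1.] j [-0.07  0.53  1.19 -0.    1.43 -0.1 ]
[454.  188.8  47.7  51.4] [96.0, 62.0]
[616.7 147.2  53.5  54.6] [257.0, 110.0]
[617.2 -15.5 129.4 136.6] [253.0, 244.0]
[458.5 -11.8  50.   55.3] [123.0, 242.0]
[ 452.6 -169.6   26.4   54.3] [131.0, 345.0]
```

View pics/w7.png

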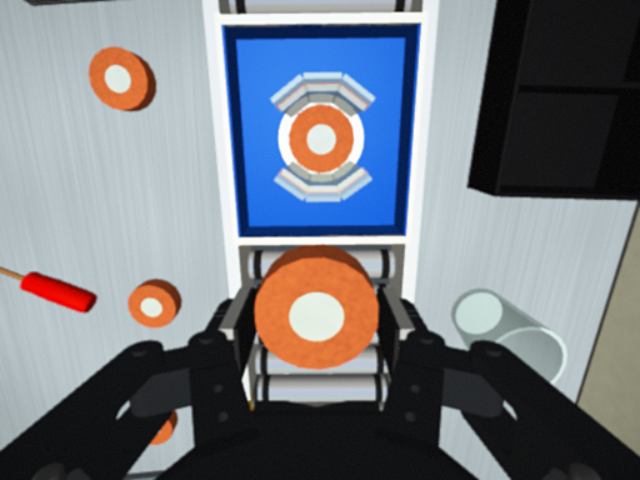

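Run:
```python
from h import *
s=ctrl.sense()
for p in [(270,100),(375,98),(274,172),(372,184),(304,74),(340,74),(304,201),(338,202)]:print(p,bp("wrist",np.array(p)/1.25,151,s)[:2].round(1))
a=cv2.imread("pics/w7f.png")
for z in(234,239,244):print(z,np.round(discs(a,s,"wrist",z)[2][:4],1))
for p in [(228,24),(419,24),(244,237),(408,237)]:print(p,bp("wrist",np.array(p)/1.25,95,s)[:2].round(1))
```

```text
(270, 100) [583.9 169.7]
(375, 98) [648.  172.6]
(274, 172) [586.1 126.3]
(372, 184) [650.3 120.3]
(304, 74) [604.5 184.7]
(340, 74) [626.  185.3]
(304, 201) [605.9 107.8]
(338, 202) [628.5 107.8]
234 [614.8  72.3  60.6  63.9]
239 [614.7  75.1  58.4  61.6]
244 [614.6  77.9  56.2  59.3]
(228, 24) [547.  224.8]
(419, 24) [684.8 228.8]
(244, 237) [553.1  64.4]
(408, 237) [694.3  68.4]
```

Call:
play_rows(
  motion=[
    [[1, -18, 0], [0, 0, 0]],
    [[1, -26, 0], [0, 0, 0]],
    [[1, -20, 0], [0, 0, 0]],
    [[1, -7.2, 0], [0, 0, 0]],
    [[0, 0, 10], [0, 0, 0]],
    [[0, 0, 20], [0, 0, 0]],
    [[0, 0, 20], [0, 0, 0]],
    [[0, 0, 12], [0, 0, 0]],
    [[0, 0, 8], [0, 0, 0]],
    [[0, 0, 8], [0, 0, 0]],
    [[0, 0, 8], [0, 0, 0]],
    [[0, 0, 8], [0, 0, 0]],
    [[0, 0, 0], [0, 0, 0]],
    [[0, 0, 0], [0, 0, 0]],
  ],
)

```text
time_s: 13.43
eef_pos: [618.1, 146.2, 106.0]
ee_rot: [0.0, 1.0, 0.015, -0.0]
force: [-1.1, 0.2, -0.7]
grip_width: 0.637
```

Run:
```python
from h import *
s=st();_,a=shot("scene","c8");v=proj("scene",[617,147,110]).astype(int);A=a[v[1]-50:v[1]+40,v[0]-60:v[0]+60]
_,b=shot("side","d8");v=proj("side",[617,147,110]).astype(int);B=b[v[1]-50:v[1]+40,v[0]-60:v[0]+60]
cv2.imwrite("pics/c8c.png",np.hstack([cv2.resize(A,(400,300),interpolation=2),cv2.resize(B,(400,300),interpolation=2)]))
```

```text
t 13.43 p [618.1 146.2 106. ] F [-1.1  0.2 -0.7] g 54.4 xyaw 1.67 tilt [-0.  0. -1.] j [ 0.05  0.64  1.26 -0.    1.24  0.02]
```

View pics/c8c.png

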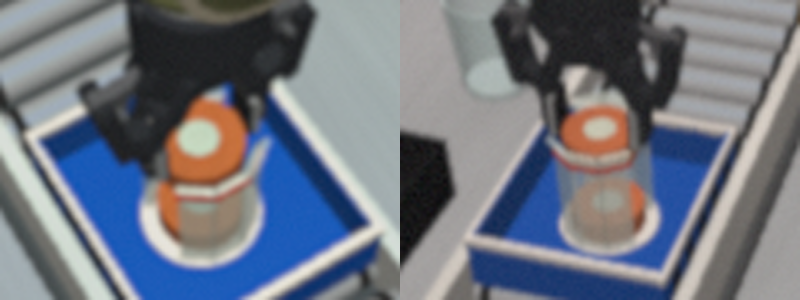

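Call:
play_rows(
  motion=[
    [[0, 0, 6], [0, 0, 0]],
    [[0, 0, 6], [0, 0, 0]],
    [[0, 0, 4], [0, 0, 0]],
    [[0, 0, 0], [0, 0, 0]],
    [[0, 0, 0], [0, 0, 0]],
  ],
)

```text
time_s: 13.95
eef_pos: [617.9, 146.4, 89.8]
ee_rot: [0.0, 1.0, 0.015, -0.0]
force: [0.3, 0.1, -0.8]
grip_width: 0.633
```

Call:
play_rows(
  motion=[
    [[0, 0, 0], [0, 0, 0]],
    [[0, 0, 0], [0, 0, 0]],
    [[0, 0, 0], [0, 0, 0]],
    [[0, 0, 0], [0, 0, 0]],
    [[0, 0, -10], [0, 0, 0]],
    [[0, 0, -30], [0, 0, 0]],
    [[0, 0, -35], [0, 0, 0]],
    [[0, 0, -30], [0, 0, 0]],
    [[0, 18, 0], [0, 0, 0]],
    [[-10, 30, 0], [0, 0, 0]],
    [[-30, 25, 0], [0, 0, 0]],
    [[-30, 20, 0], [0, 0, 0]],
    [[-30, 18, 0], [0, 0, 0]],
    [[-30, 15, 0], [0, 0, 0]],
    [[-30, 12, 0], [0, 0, 0]],
    [[-20, 8, 0], [0, 0, 0]],
    [[0, 0, 0], [0, 0, 0]],
    [[0, 0, 0], [0, 0, 0]],
  ],
  fingers=78,
)

```text
time_s: 15.45
eef_pos: [442.5, -5.2, 196.3]
ee_rot: [0.0, 1.0, 0.014, 0.001]
force: [-0.4, 0.6, 0.4]
grip_width: 0.91
```

Run:
```python
from h import *
s=st();_,a=shot("wrist","w9",(640,480));_,a=shot("wrist","w9f")
[print(np.round(d[:4],1),d[4]) for d in discs(a,s)]
print("col z96");[print(np.round(d[:4],1),d[4]) for d in discs(a,s,"wrist",96)]
for c in("scene","side"):
    _,a=shot(c,c+"9")
    print(c);[print(np.round(d[:4],1),d[4]) for d in discs(a,None,c,96,60)if d[0]>560 and d[0]<700]
    print(spots(c,"disc_a"),proj(c,[617,147,96]).round(1),proj(c,[617,147,76]).round(1))
```

```text
t 15.45 p [442.5  -5.2 196.3] F [-0.4  0.6  0.4] g 77.7 xyaw 1.6 tilt [ 0.002  0.001 -1.   ] j [-0.28  0.13  1.74  0.    1.27 -0.31]
[421.9 177.5  27.6  50. ] [239.0, 7.0]
[659.8 164.1  72.2  86.1] [450.0, 21.0]
[425.8 -45.   55.7  58.4] [240.0, 195.0]
[ 405.1 -220.3   60.1   69. ] [225.0, 302.0]
col z96
[425.7 154.   21.6  39.1] [239.0, 7.0]
[611.7 143.5  56.4  67.3] [450.0, 21.0]
[428.7 -20.   43.6  45.7] [240.0, 195.0]
[ 412.5 -157.    47.    54. ] [225.0, 302.0]
scene
[623.3 141.8  49.6  65.4] [249.0, 253.0]
[(array([247.808 , 253.5168]), 0.75), (array([338.2784, 252.5952]), 0.71), (array([280.5248, 181.9008]), 0.64)] [253.9 255.4] [253.9 260.1]
side
[  578.6 -1767.6   297.1   485.1] [350.0, 6.0]
[(array([303.8208, 205.0176]), 0.81), (array([282.112 , 272.4096]), 0.63), (array([324.9152, 170.1888]), 0.48)] [213.1 214.5] [213.7 220.5]
```

Call:
play_rows(
  motion=[
    [[-9, 18, 10], [0, 0, 0]],
    [[-9, 21, 30], [0, 0, 0]],
    [[0, 0, 35], [0, 0, 0]],
    [[0, 0, 35], [0, 0, 0]],
    [[0, 0, 35], [0, 0, 0]],
    [[0, 0, 30], [0, 0, 0]],
    [[0, 0, 18], [0, 0, 0]],
    [[0, 0, 10], [0, 0, 0]],
    [[0, 0, 6], [0, 0, 0]],
    [[0, 0, 4], [0, 0, 0]],
    [[0, 0, 0], [0, 0, 0]],
    [[0, 0, 0], [0, 0, 0]],
  ],
)

```text
time_s: 16.75
eef_pos: [426.0, -44.4, -17.4]
ee_rot: [0.0, 1.0, 0.015, 0.0]
force: [0.3, -0.6, 0.7]
grip_width: 0.915
```

Call:
play_rows(
  motion=[
    [[0, 0, 0], [0, 0, 0]],
    [[0, 0, 0], [0, 0, 0]],
    [[0, 0, 0], [0, 0, 0]],
    [[0, 0, 0], [0, 0, 0]],
    [[0, 0, 0], [0, 0, 0]],
  ],
  fingers=45,
  squeeze=30,
)

```text
time_s: 17.17
eef_pos: [426.0, -44.5, -17.0]
ee_rot: [0.0, 1.0, 0.015, 0.001]
force: [-1.3, 1.0, 8.0]
grip_width: 0.624
```

Call:
play_rows(
  motion=[
    [[0, 0, -5], [0, 0, 0]],
    [[0, 0, -20], [0, 0, 0]],
    [[0, 0, -35], [0, 0, 0]],
    [[0, 0, -35], [0, 0, 0]],
    [[0, 0, -35], [0, 0, 0]],
    [[0, 0, -35], [0, 0, 0]],
    [[0, 0, -35], [0, 0, 0]],
    [[10, -5, -17], [0, 0, 0]],
    [[30, -18, 0], [0, 0, 0]],
    [[30, -18, 0], [0, 0, 0]],
    [[30, -18, 0], [0, 0, 0]],
    [[30, -18, 0], [0, 0, 0]],
    [[30, -18, 0], [0, 0, 0]],
    [[22, -13, 0], [0, 0, 0]],
    [[11, -6, 0], [0, 0, 0]],
    [[0, 0, 0], [0, 0, 0]],
    [[0, 0, 0], [0, 0, 0]],
    [[0, 0, 0], [0, 0, 0]],
  ],
)

```text
time_s: 18.67
eef_pos: [614.5, 74.8, 199.4]
ee_rot: [0.0, 1.0, 0.014, -0.0]
force: [0.5, -0.1, -0.6]
grip_width: 0.633
```

```bash
cat > chk.py <<'E'
from h import *
import sys
s=st();n=sys.argv[1];z=float(sys.argv[2]);_,a=shot("wrist",n)
for d in discs(a,s,"wrist",z):
    if abs(d[0]-617)<60:print("z",z,np.round(d[:4],1),d[4])
p=pose(s)[1]
for zz in(p[2]+37,p[2]+40):
  for d in discs(a,s,"wrist",zz):
    if abs(d[0]-p[0])<25 and abs(d[1]-p[1])<25:print("held",zz,np.round(d[:4],1))
E
python3 chk.py w10 96
```

```text
t 18.67 p [614.5  74.8 199.4] F [ 0.5 -0.1 -0.6] g 54.1 xyaw 1.65 tilt [-0.  0. -1.] j [-0.07  0.53  1.19 -0.    1.42 -0.1 ]
z 96.0 [617.9 144.6  54.2  55.4] [259.0, 113.0]
z 96.0 [615.8  -1.7 117.7 123.9] [253.0, 243.0]
held 236.4253284232123 [613.6  75.4  57.7  60.8]
held 239.4253284232123 [613.6  77.   56.4  59.4]
```

Call:
play_rows(
  motion=[
    [[1.7, -18, 0], [0, 0, 0]],
    [[2, -26, 0], [0, 0, 0]],
    [[1, -19, 0], [0, 0, 0]],
    [[1, -6.8, 0], [0, 0, 0]],
    [[0, 0, 10], [0, 0, 0]],
    [[0, 0, 20], [0, 0, 0]],
    [[0, 0, 20], [0, 0, 0]],
    [[0, 0, 12], [0, 0, 0]],
    [[0, 0, 8], [0, 0, 0]],
    [[0, 0, 8], [0, 0, 0]],
    [[0, 0, 8], [0, 0, 0]],
    [[0, 0, 7], [0, 0, 0]],
    [[0, 0, 7], [0, 0, 0]],
    [[0, 0, 7], [0, 0, 0]],
    [[0, 0, 0], [0, 0, 0]],
    [[0, 0, 0], [0, 0, 0]],
  ],
)

```text
time_s: 20.05
eef_pos: [618.8, 145.1, 91.9]
ee_rot: [0.0, 1.0, 0.015, -0.0]
force: [-0.4, -0.1, 0.3]
grip_width: 0.632
```

Call:
play_rows(
  motion=[
    [[0, 0, 0], [0, 0, 0]],
    [[0, 0, 0], [0, 0, 0]],
    [[0, 0, 0], [0, 0, 0]],
    [[0, 0, 0], [0, 0, 0]],
    [[0, 0, -10], [0, 0, 0]],
    [[0, 0, -30], [0, 0, 0]],
    [[0, 0, -35], [0, 0, 0]],
    [[0, 0, -30], [0, 0, 0]],
    [[-3, 17, 0], [0, 0, 0]],
    [[0, 25, 0], [0, 0, 0]],
    [[0, 20, 0], [0, 0, 0]],
    [[0, 8, 0], [0, 0, 0]],
    [[0, 0, 0], [0, 0, 0]],
    [[0, 0, 0], [0, 0, 0]],
  ],
  fingers=78,
)

```text
time_s: 21.22
eef_pos: [617.9, 75.5, 197.5]
ee_rot: [-0.0, 1.0, 0.014, 0.0]
force: [-0.3, 0.2, 1.0]
grip_width: 0.914
```

```bash
python3 chk.py w11 116
python3 - <<'E'
from h import *
s=ctrl.sense();_,a=shot("wrist","w11f")
[print(np.round(d[:4],1),d[4]) for d in discs(a,s)]
for c in("scene","side"):
    _,a=shot(c,c+"11")
    print(c);[print(np.round(d[:4],1),d[4]) for d in discs(a,None,c,20,60)]
E
```

```text
t 21.22 p [617.9  75.5 197.5] F [-0.3  0.2  1. ] g 78.0 xyaw 1.65 tilt [ 0. -0. -1.] j [-0.07  0.54  1.18  0.    1.42 -0.1 ]
z 116.0 [618.6 143.6  54.4  55.5] [256.0, 115.0]
[422.9 196.2  55.5  58.1] [92.0, 63.0]
[620.  140.8  75.   76.5] [256.0, 116.0]
scene
[599.1  98.1  63.7  83. ] [249.0, 250.0]
[426.5 198.3  56.   60.9] [339.0, 253.0]
side
[  690.2 -2109.4   153.5   271.4] [340.0, 2.0]
[ 455.7 -920.2  228.   301.8] [344.0, 80.0]
[ 409.1 -160.1   60.2   71.8] [319.0, 184.0]
[653.9  50.4  62.5 118.4] [218.0, 210.0]
[420.3 202.3  58.5  65.2] [282.0, 270.0]
[915.2 388.6  52.3  65.8] [57.0, 279.0]
```

Call:
play_rows(
  motion=[
    [[-12, 12, 0], [0, 0, 0]],
    [[-25, 25, 0], [0, 0, 0]],
    [[-25, 25, 0], [0, 0, 0]],
    [[-25, 25, 0], [0, 0, 0]],
    [[-25, 25, 0], [0, 0, 0]],
    [[-25, 25, 0], [0, 0, 0]],
    [[-25, 25, 0], [0, 0, 0]],
    [[-25, 25, 0], [0, 0, 0]],
    [[-16, 15, 0], [0, 0, 0]],
    [[-9, 7, 0], [0, 0, 0]],
    [[0, 0, 0], [0, 0, 0]],
    [[0, 0, 0], [0, 0, 0]],
    [[0, 0, 0], [0, 0, 0]],
  ],
)

```text
time_s: 22.5
eef_pos: [412.7, -139.4, 197.2]
ee_rot: [-0.0, 1.0, 0.015, 0.0]
force: [0.5, -0.0, -0.4]
grip_width: 0.914
```

Run:
```python
from h import *
s=st();_,a=shot("wrist","w12")
[print(np.round(d[:4],1),d[4]) for d in discs(a,s)]
```

```text
t 22.5 p [ 412.7 -139.4  197.2] F [ 0.5 -0.  -0.4] g 78.0 xyaw 1.72 tilt [ 0. -0. -1.] j [-0.6   0.12  1.76  0.    1.27 -0.63]
[ 409.9 -168.8   55.4   57.5] [251.0, 188.0]
```

Call:
play_rows(
  motion=[
    [[-1.6, 14, 10], [0, 0, 0]],
    [[-1.5, 15, 30], [0, 0, 0]],
    [[0, 0, 35], [0, 0, 0]],
    [[0, 0, 35], [0, 0, 0]],
    [[0, 0, 35], [0, 0, 0]],
    [[0, 0, 30], [0, 0, 0]],
    [[0, 0, 18], [0, 0, 0]],
    [[0, 0, 10], [0, 0, 0]],
    [[0, 0, 7], [0, 0, 0]],
    [[0, 0, 4], [0, 0, 0]],
    [[0, 0, 0], [0, 0, 0]],
    [[0, 0, 0], [0, 0, 0]],
  ],
)

```text
time_s: 23.55
eef_pos: [410.3, -169.1, -16.4]
ee_rot: [0.0, 1.0, 0.015, 0.0]
force: [-0.3, -0.1, 0.1]
grip_width: 0.91
```

Call:
play_rows(
  motion=[
    [[0, 0, 0], [0, 0, 0]],
    [[0, 0, 0], [0, 0, 0]],
    [[0, 0, 0], [0, 0, 0]],
    [[0, 0, 0], [0, 0, 0]],
    [[0, 0, 0], [0, 0, 0]],
  ],
  fingers=45,
  squeeze=30,
)

```text
time_s: 23.97
eef_pos: [410.2, -169.3, -15.9]
ee_rot: [0.0, 1.0, 0.015, 0.001]
force: [-1.9, 1.1, 7.4]
grip_width: 0.63
```

Call:
play_rows(
  motion=[
    [[0, 0, -6], [0, 0, 0]],
    [[0, 0, -25], [0, 0, 0]],
    [[0, 0, -38], [0, 0, 0]],
    [[0, 0, -38], [0, 0, 0]],
    [[0, 0, -38], [0, 0, 0]],
    [[0, 0, -38], [0, 0, 0]],
    [[8, -8, -33], [0, 0, 0]],
    [[24, -27, 0], [0, 0, 0]],
    [[25, -29, 0], [0, 0, 0]],
    [[25, -29, 0], [0, 0, 0]],
    [[25, -29, 0], [0, 0, 0]],
    [[25, -29, 0], [0, 0, 0]],
    [[25, -29, 0], [0, 0, 0]],
    [[25, -29, 0], [0, 0, 0]],
    [[20, -20, 0], [0, 0, 0]],
    [[10, -9, 0], [0, 0, 0]],
    [[0, 0, 0], [0, 0, 0]],
    [[0, 0, 0], [0, 0, 0]],
    [[0, 0, 0], [0, 0, 0]],
  ],
)

```text
time_s: 25.55
eef_pos: [614.2, 74.4, 199.4]
ee_rot: [0.0, 1.0, 0.014, -0.0]
force: [-0.1, -0.1, -0.9]
grip_width: 0.629
```

```bash
python3 chk.py w13 116; python3 -c "
import cv2;cv2.imwrite('pics/w13v.png',cv2.resize(cv2.imread('pics/w13.png'),(640,480)))"
```

```text
t 25.55 p [614.2  74.4 199.4] F [-0.1 -0.1 -0.9] g 53.7 xyaw 1.64 tilt [-0.  0. -1.] j [-0.07  0.53  1.19 -0.    1.42 -0.1 ]
z 116.0 [618.7 143.5  54.4  55.5] [261.0, 114.0]
z 116.0 [615.2  11.4 108.  113.6] [253.0, 241.0]
held 236.38525355504223 [613.4  76.3  57.1  60.1]
held 239.38525355504223 [613.3  77.9  55.9  58.7]
```

View pics/w13v.png

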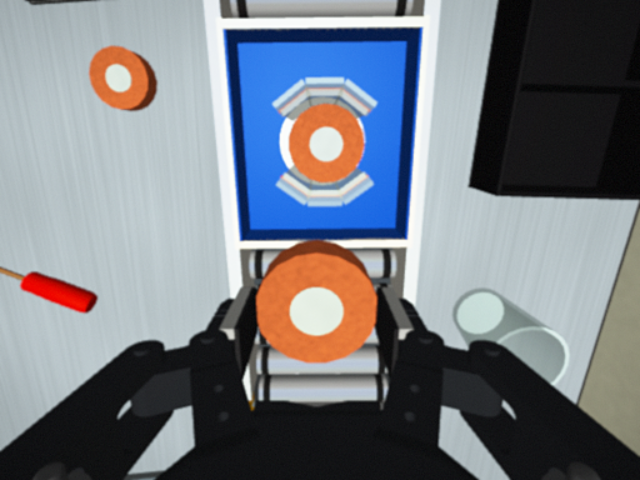

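Call:
play_rows(
  motion=[
    [[1.7, -17, 0], [0, 0, 0]],
    [[2, -25, 0], [0, 0, 0]],
    [[1, -18, 0], [0, 0, 0]],
    [[1, -7.2, 0], [0, 0, 0]],
    [[0, 0, 10], [0, 0, 0]],
    [[0, 0, 20], [0, 0, 0]],
    [[0, 0, 20], [0, 0, 0]],
    [[0, 0, 12], [0, 0, 0]],
    [[0, 0, 8], [0, 0, 0]],
    [[0, 0, 8], [0, 0, 0]],
    [[0, 0, 8], [0, 0, 0]],
    [[0, 0, 7], [0, 0, 0]],
    [[0, 0, 3], [0, 0, 0]],
    [[0, 0, 0], [0, 0, 0]],
    [[0, 0, 0], [0, 0, 0]],
  ],
)

```text
time_s: 26.85
eef_pos: [618.7, 142.3, 103.4]
ee_rot: [0.0, 1.0, 0.015, 0.0]
force: [0.7, -1.2, 0.7]
grip_width: 0.628
```

Call:
play_rows(
  motion=[
    [[0, 0, 0], [0, 0, 0]],
    [[0, 0, 0], [0, 0, 0]],
    [[0, 0, 0], [0, 0, 0]],
    [[0, 0, 0], [0, 0, 0]],
    [[0, 0, -10], [0, 0, 0]],
    [[0, 0, -30], [0, 0, 0]],
    [[0, 0, -35], [0, 0, 0]],
    [[0, 0, -20], [0, 0, 0]],
    [[-3, 16, 0], [0, 0, 0]],
    [[0, 25, 0], [0, 0, 0]],
    [[0, 18, 0], [0, 0, 0]],
    [[0, 8, 0], [0, 0, 0]],
    [[0, 0, 0], [0, 0, 0]],
    [[0, 0, 0], [0, 0, 0]],
  ],
  fingers=78,
)

```text
time_s: 28.02
eef_pos: [617.5, 75.7, 198.5]
ee_rot: [-0.0, 1.0, 0.014, 0.0]
force: [-0.3, 0.4, -0.5]
grip_width: 0.913
```

```bash
python3 chk.py w14 136
python3 - <<'E'
from h import *
s=ctrl.sense();_,a=shot("wrist","w14f")
[print(np.round(d[:4],1),d[4]) for d in discs(a,s)]
_,a=shot("scene","c14");v=proj("scene",[617,143,110]).astype(int);A=a[v[1]-50:v[1]+40,v[0]-60:v[0]+60]
_,b=shot("side","d14");v=proj("side",[617,143,110]).astype(int);B=b[v[1]-50:v[1]+40,v[0]-60:v[0]+60]
cv2.imwrite("pics/c14c.png",np.hstack([cv2.resize(A,(400,300),interpolation=2),cv2.resize(B,(400,300),interpolation=2)]))
E
```

```text
t 28.02 p [617.5  75.7 198.5] F [-0.3  0.4 -0.5] g 78.0 xyaw 1.65 tilt [ 0. -0. -1.] j [-0.07  0.53  1.18  0.    1.42 -0.1 ]
z 136.0 [618.1 141.5  54.6  55.5] [257.0, 118.0]
[423.2 196.3  55.7  59.3] [93.0, 63.0]
[619.9 137.   81.4  82.9] [257.0, 119.0]
```

View pics/c14c.png

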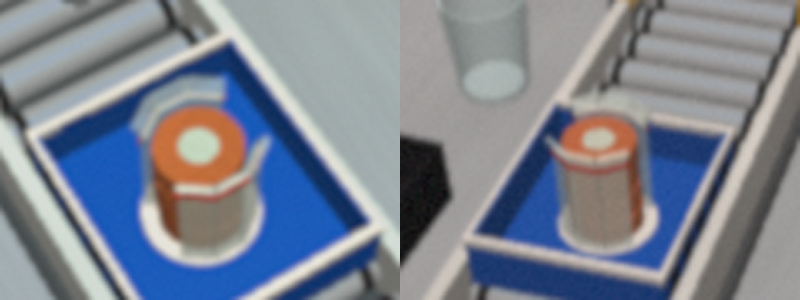

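Call:
play_rows(
  motion=[
    [[-15.3, -11.4, 0], [0, 0, 0]],
    [[-30, -20, 0], [0, 0, 0]],
    [[-30, -20, 0], [0, 0, 0]],
    [[-30, -20, 0], [0, 0, 0]],
    [[-30, -20, 0], [0, 0, 0]],
    [[-30, -20, 0], [0, 0, 0]],
    [[-17, -10, 10], [0, 0, 0]],
    [[-8, -5, 30], [0, 0, 0]],
    [[0, 0, 35], [0, 0, 0]],
    [[0, 0, 35], [0, 0, 0]],
    [[0, 0, 35], [0, 0, 0]],
    [[0, 0, 30], [0, 0, 0]],
    [[0, 0, 19], [0, 0, 0]],
    [[0, 0, 10], [0, 0, 0]],
    [[0, 0, 7], [0, 0, 0]],
    [[0, 0, 4], [0, 0, 0]],
    [[0, 0, 0], [0, 0, 0]],
    [[0, 0, 0], [0, 0, 0]],
  ],
)

```text
time_s: 29.72
eef_pos: [424.2, 196.3, -16.0]
ee_rot: [-0.0, 1.0, 0.015, 0.001]
force: [-0.2, 0.2, 0.1]
grip_width: 0.909
```

Call:
play_rows(
  motion=[
    [[0, 0, 0], [0, 0, 0]],
    [[0, 0, 0], [0, 0, 0]],
    [[0, 0, 0], [0, 0, 0]],
    [[0, 0, 0], [0, 0, 0]],
    [[0, 0, 0], [0, 0, 0]],
  ],
  fingers=45,
  squeeze=30,
)

```text
time_s: 30.13
eef_pos: [424.1, 196.2, -15.7]
ee_rot: [-0.0, 1.0, 0.015, 0.001]
force: [-2.7, -1.2, 9.1]
grip_width: 0.632
```

Call:
play_rows(
  motion=[
    [[0, 0, -6], [0, 0, 0]],
    [[0, 0, -25], [0, 0, 0]],
    [[0, 0, -35], [0, 0, 0]],
    [[-4.8, -20, 0], [0, 0, 0]],
    [[-7, -32, 0], [0, 0, 0]],
    [[-7, -32, 0], [0, 0, 0]],
    [[-7, -32, 0], [0, 0, 0]],
    [[-4, -20, 0], [0, 0, 0]],
    [[-3, -13, 10], [0, 0, 0]],
    [[0, 0, 20], [0, 0, 0]],
    [[0, 0, 15], [0, 0, 0]],
    [[0, 0, 8], [0, 0, 0]],
    [[0, 0, 4], [0, 0, 0]],
    [[0, 0, 0], [0, 0, 0]],
    [[0, 0, 0], [0, 0, 0]],
  ],
)

```text
time_s: 31.38
eef_pos: [386.9, 344.1, -7.1]
ee_rot: [-0.0, 1.0, 0.014, 0.0]
force: [0.6, 0.5, -0.2]
grip_width: 0.628
```

Call:
play_rows(
  motion=[
    [[0, 0, 0], [0, 0, 0]],
    [[0, 0, 0], [0, 0, 0]],
    [[0, 0, 0], [0, 0, 0]],
    [[0, 0, 0], [0, 0, 0]],
    [[0, 0, -15], [0, 0, 0]],
    [[0, 0, -35], [0, 0, 0]],
    [[0, 0, -35], [0, 0, 0]],
    [[0, 0, -35], [0, 0, 0]],
    [[0, 0, -35], [0, 0, 0]],
    [[0, 0, -35], [0, 0, 0]],
    [[0, 0, -35], [0, 0, 0]],
    [[0, 0, 0], [0, 0, 0]],
    [[0, 0, 0], [0, 0, 0]],
  ],
  fingers=78,
)

```text
time_s: 32.47
eef_pos: [387.0, 344.4, 218.8]
ee_rot: [-0.001, 1.0, 0.015, 0.002]
force: [0.3, -1.2, -0.9]
grip_width: 0.917
```

Run:
```python
from h import *
s=st();_,a=shot("wrist","w15")
[print(np.round(d[:4],1),d[4]) for d in discs(a,s,"wrist",25)]
for c in("scene","side"):
    _,a=shot(c,c+"15");a2=a
    print(c);[print(np.round(d[:4],1),d[4]) for d in discs(a,None,c,25,60)]
    cv2.imwrite(f"pics/{c}15v.png",cv2.resize(a,(400,300)))
W=cv2.resize(cv2.imread("pics/w15.png"),(400,300))
cv2.imwrite("pics/v15.png",np.hstack([W,cv2.resize(cv2.imread("pics/side15.png"),(400,300))]))
```

```text
t 32.47 p [387.  344.4 218.8] F [ 0.3 -1.2 -0.9] g 78.3 xyaw 1.68 tilt [ 0.003 -0.002 -1.   ] j [0.5  0.28 1.49 0.   1.36 0.47]
[386.3 344.7  55.6  57.3] [252.0, 164.0]
scene
[596.4  91.2  70.8  98.4] [249.0, 247.0]
[391.5 344.9  58.3  62.8] [395.0, 298.0]
side
[  439.8 -1748.2   819.7  1321.8] [370.0, 27.0]
[663.5  39.4  80.6 142.6] [215.0, 203.0]
[910.5 391.   52.8  68.4] [57.0, 279.0]
[385.3 348.7  59.6  65.8] [279.0, 323.0]
```

View pics/v15.png

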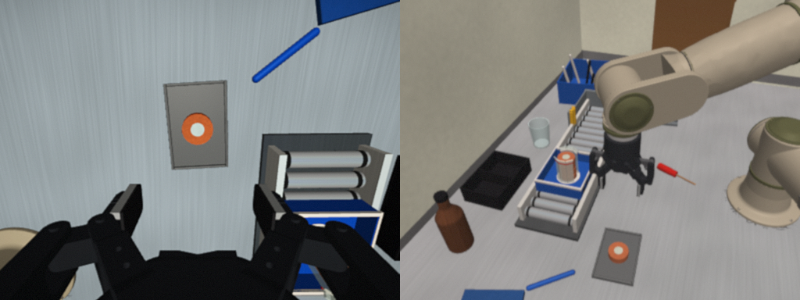

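Call:
play_rows(
  motion=[
    [[14.1, 5.7, 0], [0, 0, 0]],
    [[30, 12, 0], [0, 0, 0]],
    [[30, 12, 0], [0, 0, 0]],
    [[30, 12, 0], [0, 0, 0]],
    [[30, 12, 0], [0, 0, 0]],
    [[30, 12, 0], [0, 0, 0]],
    [[30, 12, 0], [0, 0, 0]],
    [[20, 5, 0], [0, 0, 0]],
    [[10, 3, 10], [0, 0, 0]],
    [[0, 0, 30], [0, 0, 0]],
    [[0, 0, 35], [0, 0, 0]],
    [[0, 0, 30], [0, 0, 0]],
    [[0, 0, 20], [0, 0, 0]],
    [[0, 0, 10], [0, 0, 0]],
    [[0, 0, 0], [0, 0, 0]],
    [[0, 0, 0], [0, 0, 0]],
  ],
)

```text
time_s: 33.95
eef_pos: [613.0, 265.0, 82.4]
ee_rot: [-0.0, 1.0, 0.015, 0.0]
force: [0.4, -0.5, 0.7]
grip_width: 0.913
```

Run:
```python
from h import *
s=st()
ims=[]
for c in("scene","side"):
    _,a=shot(c,c+"16");v=proj(c,[614,240,90]).astype(int);B=a[v[1]-60:v[1]+60,v[0]-80:v[0]+80];ims.append(cv2.resize(B,(400,300),interpolation=2))
cv2.imwrite("pics/v16.png",np.hstack(ims))
```

```text
t 33.95 p [613.  265.   82.4] F [ 0.4 -0.5  0.7] g 78.0 xyaw 1.69 tilt [ 0. -0. -1.] j [0.23 0.73 1.16 0.   1.25 0.2 ]
```

View pics/v16.png

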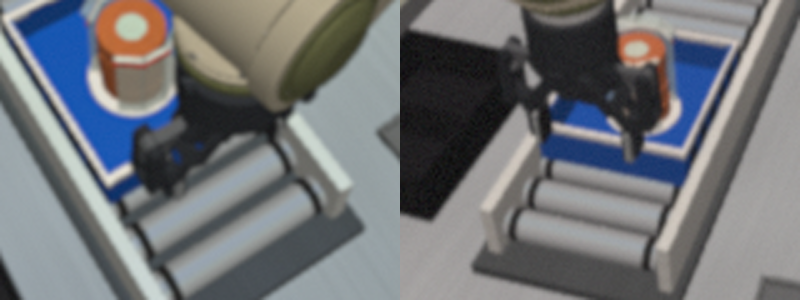

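Call:
play_rows(
  motion=[
    [[0, 0, 10], [0, 0, 0]],
    [[0, 0, 15], [0, 0, 0]],
    [[0, 0, 10], [0, 0, 0]],
    [[0, 0, 3], [0, 0, 0]],
    [[0, 5, 0], [0, 0, 0]],
    [[0, 8, 0], [0, 0, 0]],
    [[0, 5, 0], [0, 0, 0]],
    [[0, 4, 0], [0, 0, 0]],
    [[0, 4, 0], [0, 0, 0]],
    [[0, 4, 0], [0, 0, 0]],
    [[0, 4, 0], [0, 0, 0]],
    [[0, 5, 0], [0, 0, 0]],
    [[0, 6, 0], [0, 0, 0]],
    [[0, 7, 0], [0, 0, 0]],
    [[0, 8, 0], [0, 0, 0]],
    [[0, 9, 0], [0, 0, 0]],
    [[0, 10, 0], [0, 0, 0]],
    [[0, 10, 0], [0, 0, 0]],
    [[0, 10, 0], [0, 0, 0]],
    [[0, 10, 0], [0, 0, 0]],
  ],
)

```text
time_s: 35.72
eef_pos: [616.1, 154.9, 44.1]
ee_rot: [-0.0, 1.0, 0.014, 0.0]
force: [2.2, 4.4, 2.0]
grip_width: 0.912
```

Run:
```python
from h import *
s=st();_,a=shot("wrist","w17")
print(spots("wrist","carton"))
for c in("scene","side"):
    _,a=shot(c,c+"17");print(c,[(np.round(d[:4],1),d[4]) for d in discs(a,None,c,136,60) if 550<d[0]<700],spots(c,"carton"))
```

```text
t 35.72 p [616.1 154.9  44.1] F [2.2 4.4 2. ] g 77.9 xyaw 1.66 tilt [ 0. -0. -1.] j [0.06 0.7  1.32 0.   1.12 0.03]
[(array([258.304 , 282.3168]), 0.58)]
scene [(array([636. ,  62.2,  53. ,  88.7]), [224.0, 217.0])] []
side [(array([607.5,  50.4,  34.2,  69.6]), [231.0, 180.0])] [(array([237.6192, 203.5968]), 0.88)]
```

Call:
play_rows(
  motion=[
    [[0, 10, 0], [0, 0, 0]],
    [[0, 12, 0], [0, 0, 0]],
    [[0, 13, 0], [0, 0, 0]],
    [[0, 14, 0], [0, 0, 0]],
    [[0, 14, 0], [0, 0, 0]],
    [[0, 14, 0], [0, 0, 0]],
    [[0, 14, 0], [0, 0, 0]],
    [[0, 14, 0], [0, 0, 0]],
    [[0, 14, 0], [0, 0, 0]],
    [[0, 14, 0], [0, 0, 0]],
    [[0, 14, 0], [0, 0, 0]],
    [[0, 14, 0], [0, 0, 0]],
    [[0, 14, 0], [0, 0, 0]],
    [[0, 14, 0], [0, 0, 0]],
    [[0, 13, 0], [0, 0, 0]],
    [[0, 12, 0], [0, 0, 0]],
    [[0, 11, 0], [0, 0, 0]],
    [[0, 10, 0], [0, 0, 0]],
    [[0, 9, 0], [0, 0, 0]],
    [[0, 8, 0], [0, 0, 0]],
  ],
)

```text
time_s: 37.68
eef_pos: [623.6, -96.8, 44.2]
ee_rot: [0.0, 1.0, 0.015, 0.0]
force: [3.0, 1.2, 0.2]
grip_width: 0.913
```

Call:
play_rows(
  motion=[
    [[0, 7, 0], [0, 0, 0]],
    [[0, 6, 0], [0, 0, 0]],
    [[0, 5, 0], [0, 0, 0]],
    [[0, 4, 0], [0, 0, 0]],
    [[0, 3, 0], [0, 0, 0]],
    [[0, 2, 0], [0, 0, 0]],
    [[0, 0, 0], [0, 0, 0]],
  ],
)

```text
time_s: 38.27
eef_pos: [624.1, -123.4, 44.1]
ee_rot: [0.0, 1.0, 0.014, -0.0]
force: [0.4, 0.8, 0.4]
grip_width: 0.917
```

Call:
play_rows(
  motion=[
    [[0, 3, 0], [0, 0, 0]],
    [[0, 3, 0], [0, 0, 0]],
    [[0, 3, 0], [0, 0, 0]],
    [[0, 3, 0], [0, 0, 0]],
    [[0, 3, 0], [0, 0, 0]],
    [[0, 3, 0], [0, 0, 0]],
    [[0, 2, 0], [0, 0, 0]],
    [[0, 2, 0], [0, 0, 0]],
  ],
)

```text
time_s: 38.93
eef_pos: [624.8, -145.0, 44.0]
ee_rot: [-0.0, 1.0, 0.015, -0.0]
force: [-0.5, 12.2, 1.2]
grip_width: 0.91
```

Call:
play_rows(
  motion=[
    [[0, 1.5, 0], [0, 0, 0]],
    [[0, 1.5, 0], [0, 0, 0]],
    [[0, 1.5, 0], [0, 0, 0]],
  ],
)

```text
time_s: 39.18
eef_pos: [624.8, -145.1, 44.0]
ee_rot: [-0.003, 1.0, 0.016, -0.001]
force: [-1.4, 27.2, 6.0]
grip_width: 0.913
```

Call:
play_rows(
  motion=[
    [[0, 1.5, 0], [0, 0, 0]],
    [[0, 1.5, 0], [0, 0, 0]],
  ],
)

```text
time_s: 39.35
eef_pos: [624.7, -145.0, 44.1]
ee_rot: [-0.006, 1.0, 0.016, -0.001]
force: [-2.9, 40.2, 9.7]
grip_width: 0.915
```

Run:
```python
from h import *
s=st()
for c in("scene","side"):
    _,a=shot(c,c+"18");print(c,[(np.round(d[:4],1),d[4]) for d in discs(a,None,c,136,60) if 550<d[0]<700],spots(c,"carton"))
```

```text
t 39.35 p [ 624.7 -145.    44.1] F [-2.9 40.2  9.7] g 78.2 xyaw 1.89 tilt [-0.002 -0.011 -1.   ] j [-0.41  0.72  1.29  0.01  1.14 -0.45]
scene [(array([ 647.3, -247.7,   28. ,   39.2]), [162.0, 128.0])] [(array([155.904 , 156.2112]), 0.67)]
side [(array([  633.7, -1652. ,   137.2,   248.2]), [338.0, 3.0])] [(array([256.1024, 146.9952]), 0.65)]
```

Call:
play_rows(
  motion=[
    [[0, -8, 0], [0, 0, 0]],
    [[0, -12, 0], [0, 0, 0]],
    [[0, -12, 0], [0, 0, 0]],
    [[0, -5, -10], [0, 0, 0]],
    [[0, 0, -30], [0, 0, 0]],
    [[0, 0, -35], [0, 0, 0]],
    [[0, 0, -35], [0, 0, 0]],
    [[0, 0, -35], [0, 0, 0]],
    [[0, 0, -35], [0, 0, 0]],
    [[0, 10, -30], [0, 0, 0]],
    [[-10, 25, 0], [0, 0, 0]],
    [[-10, 30, 0], [0, 0, 0]],
    [[-10, 30, 0], [0, 0, 0]],
    [[-10, 30, 0], [0, 0, 0]],
    [[-10, 25, 0], [0, 0, 0]],
    [[0, 8, 0], [0, 0, 0]],
    [[0, 0, 0], [0, 0, 0]],
    [[0, 0, 0], [0, 0, 0]],
    [[0, 0, 0], [0, 0, 0]],
  ],
)

```text
time_s: 41.13
eef_pos: [579.1, -273.5, 254.5]
ee_rot: [-0.0, 1.0, 0.015, 0.0]
force: [0.2, -0.1, 0.2]
grip_width: 0.911
```

Run:
```python
from h import *
s=st();_,a=shot("wrist","w19",(800,600))
print(spots("wrist","carton"),spots("wrist","gate"))
print([(np.round(d[:4],1),d[4]) for d in discs(a,s,"wrist",136)][:0])
```

```text
t 41.13 p [ 579.1 -273.5  254.5] F [ 0.2 -0.1  0.2] g 77.8 xyaw 1.74 tilt [ 0. -0. -1.] j [-0.62  0.56  1.01  0.    1.58 -0.65]
[(array([292.8128, 124.3008]), 0.86)] [(array([144.1792, 219.3024]), 0.74)]
[]
```

Run:
```python
from h import *
s=ctrl.sense();_,a=shot("wrist","w19f");hsv=cv2.cvtColor(a,cv2.COLOR_BGR2HSV)
def comp(m,amin):
    n,l,t,c=cv2.connectedComponentsWithStats(m)
    return [(t[i].tolist(),c[i].round(1),l==i) for i in range(1,n) if t[i,4]>=amin]
for name,lo,hi,z in(("blue",(105,150,60),(125,255,255),95),("yellow",(18,130,90),(32,255,255),133)):
    for t,c,_ in comp(cv2.inRange(hsv,lo,hi),40):print(name,t,c,bp("wrist",c,z,s)[:2].round(1))
[print("orange",np.round(d[:4],1),d[4]) for d in discs(a,s,"wrist",136)]
for u in(262,290,318):
    print(u)
    for r in range(40,235,2):
        h=hsv[r,u];print((r,bp("wrist",(u,r),95,s)[1].round(0),h.tolist()),end=" ")
    print()
```

```text
blue [237, 76, 125, 131, 10620] [295.1 135.1] [ 628.3 -228.1]
blue [312, 213, 170, 99, 7520] [411.5 249.6] [ 800.5 -378.3]
blue [321, 267, 18, 52, 340] [330. 298.] [ 697.2 -460.8]
blue [385, 336, 8, 14, 49] [387.9 341.9] [ 796.3 -539. ]
blue [375, 340, 54, 44, 1001] [399.1 369.8] [ 824.5 -595. ]
yellow [213, 31, 19, 44, 595] [222.3  52.6] [ 544.5 -147.2]
yellow [360, 30, 44, 26, 562] [381.9  42.8] [ 700.2 -133.8]
yellow [359, 57, 41, 17, 384] [381.9  64.6] [ 703.5 -153.2]
yellow [81, 198, 131, 35, 1669] [150.3 214.1] [ 459.9 -320.6]
orange [ 629.3 -238.3   56.8   63. ] [301.0, 148.0]
262
(40, np.float64(-127.0), [40, 7, 115]) (42, np.float64(-129.0), [0, 0, 81]) (44, np.float64(-131.0), [109, 35, 80]) (46, np.float64(-133.0), [107, 41, 87]) (48, np.float64(-135.0), [105, 42, 85]) (50, np.float64(-137.0), [107, 44, 82]) (52, np.float64(-139.0), [60, 2, 140]) (54, np.float64(-141.0), [80, 4, 184]) (56, np.float64(-143.0), [87, 14, 188]) (58, np.float64(-145.0), [101, 22, 198]) (60, np.float64(-147.0), [107, 30, 211]) (62, np.float64(-149.0), [106, 33, 214]) (64, np.float64(-151.0), [10
[... 11050 characters left out ...]
np.float64(-313.0), [109, 252, 97]) (204, np.float64(-316.0), [110, 247, 99]) (206, np.float64(-318.0), [9, 13, 135]) (208, np.float64(-321.0), [24, 10, 250]) (210, np.float64(-324.0), [23, 9, 255]) (212, np.float64(-327.0), [40, 8, 101]) (214, np.float64(-330.0), [90, 29, 71]) (216, np.float64(-332.0), [101, 41, 149]) (218, np.float64(-335.0), [99, 43, 154]) (220, np.float64(-338.0), [100, 44, 152]) (222, np.float64(-341.0), [98, 42, 151]) (224, np.float64(-344.0), [100, 46, 151]) (226, np.float64(-347.0), [109, 168, 108]) (228, np.float64(-350.0), [110, 237, 100]) (230, np.float64(-353.0), [110, 233, 102]) (232, np.float64(-356.0), [109, 239, 98]) (234, np.float64(-359.0), [110, 235, 100])
```

Call:
play_rows(
  motion=[
    [[-15, 5, 0], [0, 0, 0]],
    [[-30, 8, 0], [0, 0, 0]],
    [[-30, 10, 0], [0, 0, 0]],
    [[-30, 10, 0], [0, 0, 0]],
    [[-30, 8, 0], [0, 0, 0]],
    [[-15, 5, 0], [0, 0, 0]],
    [[0, 0, 0], [0, 0, 0]],
    [[0, 0, 0], [0, 0, 0]],
  ],
  fingers=85,
)

```text
time_s: 42.0
eef_pos: [430.1, -325.1, 254.6]
ee_rot: [0.0, 1.0, 0.014, 0.0]
force: [0.5, 0.8, -0.8]
grip_width: 0.99
```

Run:
```python
from h import *
s=st();_,a=shot("wrist","w20");hsv=cv2.cvtColor(a,cv2.COLOR_BGR2HSV)
print(proj("wrist",[428,-350,115],s),proj("wrist",[340,-365,85],s),proj("wrist",[516,-335,85],s),spots("wrist","gate"))
# rectify at z: world->image sampling, x 320..540, y -270..-420 , 1mm
K,R,o=ext("wrist",s)
def rect(z):
    X,Y=np.meshgrid(np.arange(320,541.),np.arange(-270,-421.,-1));P=np.stack([X,Y,0*X+z],-1)-o
    c=P@R@K.T;m=(c[...,:2]/c[...,2:]).astype(np.float32);return cv2.remap(a,m[...,0],m[...,1],1)
for z,lo,hi,n in((115,(0,0,0),(180,255,70),"dark"),(85,(18,120,90),(34,255,255),"yellow")):
    r=rect(z);m=cv2.inRange(cv2.cvtColor(r,cv2.COLOR_BGR2HSV),lo,hi)
    print(n)
    # ascii, 5 mm cells
    for row in m[::5]:print("".join("#" if row[i:i+4].mean()>127 else "." for i in range(0,220,4)))
```

```text
t 42.0 p [ 430.1 -325.1  254.6] F [ 0.5  0.8 -0.8] g 84.5 xyaw 1.63 tilt [ 0.001  0.    -1.   ] j [-0.86  0.31  1.36  0.    1.47 -0.89]
[250.98399472 194.22710115] [184.84744458 196.33834483] [318.69340919 178.08757313] [(array([250.88 , 184.896]), 0.61)]
dark
..............................................#...####.
..............................................#...####.
..............................................#...####.
..............................................#...####.
..............................................#...####.
...............................................#..####.
...............................................#...###.
............................................##.#...###.
..........................................#....##..###.
..........................................#....#######.
................................................######.
..................................#######........#####.
........####............#####.....................###..
...........#...###........####..##..................#..
...............#####....##########.....................
[... 1939 characters left out ...]
............................
......##########.......................................
......##...............................................
.......................................................
.......................................................
.......................................................
.......................................................
.......................................................
.......................................................
.......................................................
.......................................................
.......................................................
.......................................................
```

```bash
cat > gate.py <<'E'
from h import *
s=st();_,a=shot("wrist","wg");K,R,o=ext("wrist",s)
def rect(z):
    X,Y=np.meshgrid(np.arange(320,541.,.5),np.arange(-270,-421.,-.5));P=np.stack([X,Y,0*X+z],-1)-o
    c=P@R@K.T;m=(c[...,:2]/c[...,2:]).astype(np.float32);return cv2.cvtColor(cv2.remap(a,m[...,0],m[...,1],1),cv2.COLOR_BGR2HSV)
for z,lo,hi,n,xs in((115,(0,0,0),(180,255,70),"dark",range(398,463,4)),(85,(18,120,90),(34,255,255),"yellow",list(range(350,398,8))+list(range(470,512,8)))):
    m=cv2.inRange(rect(z),lo,hi)[100:200];L=[]
    for x in xs:
        r=np.flatnonzero(m[:,(x-320)*2]);
        if len(r):L.append((x,-320-r.max()/2))
    L=np.array(L);p=np.polyfit(L[:,0],L[:,1],1);print(n,"deg",np.degrees(np.arctan(p[0])).round(2),"y back edge at 430",np.polyval(p,430).round(1),"res",(L[:,1]-np.polyval(p,L[:,0])).round(1).tolist())
    c=np.flatnonzero(m.sum(0)>255*3);print("x range",320+c.min()/2,320+c.max()/2)
E
python3 gate.py
```

```text
t 42.1 p [ 430.9 -324.7  254.2] F [ 0.7 -1.   0.4] g 85.3 xyaw 1.72 tilt [ 0. -0. -1.] j [-0.86  0.31  1.36  0.    1.47 -0.89]
dark deg 9.84 y back edge at 430 -356.5 res [22.0, -2.2, -2.9, -3.1, -2.8, -2.9, -3.1, -2.8, -3.0, -3.2, -3.4, -3.1, -3.3, -3.5, -3.7, -3.4, 24.4]
x range 351.5 535.0
yellow deg 8.92 y back edge at 430 -357.1 res [0.1, -0.1, 0.1, -0.1, 0.1, -0.1, -0.2, 0.1, 0.3, 0.0, -0.2, 0.0]
x range 342.5 516.5
```

Call:
play_rows(
  motion=[
    [[-1.2, 13.5, 0], [0, 0, 0]],
    [[-1, 14, 0], [0, 0, 0]],
    [[0, 0, 0], [0, 0, 6.9]],
    [[0, 0, 0], [0, 0, 6.9]],
    [[0, 0, 0], [0, 0, 6.9]],
    [[0, 0, 0], [0, 0, 6.9]],
    [[0, 0, 0], [0, 0, 6.9]],
    [[0, 0, 0], [0, 0, 6.9]],
    [[0, 0, 0], [0, 0, 6.9]],
    [[0, 0, 0], [0, 0, 6.9]],
    [[0, 0, 0], [0, 0, 6.9]],
    [[0, 0, 0], [0, 0, 6.9]],
    [[0, 0, 0], [0, 0, 6.9]],
    [[0, 0, 0], [0, 0, 6.7]],
    [[0, 0, 0], [0, 0, 0]],
    [[0, 0, 0], [0, 0, 0]],
    [[0, 0, 0], [0, 0, 0]],
  ],
  fingers=70,
)

```text
time_s: 43.57
eef_pos: [428.9, -352.9, 253.9]
ee_rot: [-0.0, 0.762, -0.648, -0.0]
force: [1.1, 0.5, 0.5]
grip_width: 0.816
```

Run:
```python
from h import *
s=st();_,a=shot("wrist","w21");K,R,o=ext("wrist",s)
print(proj("wrist",[429.5,-352.2,115],s))
X,Y=np.meshgrid(np.arange(380,481.),np.arange(-320,-386.,-1));P=np.stack([X,Y,0*X+115],-1)-o
c=P@R@K.T;m=(c[...,:2]/c[...,2:]).astype(np.float32);v=cv2.cvtColor(cv2.remap(a,m[...,0],m[...,1],1),cv2.COLOR_BGR2HSV)
dk=cv2.inRange(v,(0,0,0),(180,255,70))
for i in range(0,66,2):print(-320-i,"".join("#" if x else "." for x in dk[i,::2]))
```

```text
t 43.57 p [ 428.9 -352.9  253.9] F [1.1 0.5 0.5] g 69.7 xyaw -80.72 tilt [-0.  0. -1.] j [-0.9   0.35  1.31 -0.    1.48  0.51]
[252.64330045 173.12534801]
-320 ...................................................
-322 ...................................................
-324 ...................................................
-326 ...................................................
-328 ...................................................
-330 ...................................................
-332 ...................................................
-334 ...................................................
-336 ...................................................
-338 ...................................................
-340 ...................................................
-342 ...................................######..........
-344 .............................############..........
-346 ........................#################..........
-348 ..................#######################..........
-350 ####.......##############################..........
-352 ####......##################
[... 235 characters left out ...]
................
-362 ...........###########.............................
-364 ...........####....................................
-366 #####..............................................
-368 .####..............................................
-370 .####..............................................
-372 .##................................................
-374 ...................................................
-376 ...................................................
-378 ...................................................
-380 ...................................................
-382 ...................................................
-384 ...................................................
```

Call:
play_rows(
  motion=[
    [[0, 0, 15], [0, 0, 0]],
    [[0, 0, 30], [0, 0, 0]],
    [[0, 0, 30], [0, 0, 0]],
    [[0, 0, 30], [0, 0, 0]],
    [[0, 0, 30], [0, 0, 0]],
    [[0, 0, 25], [0, 0, 0]],
    [[0, 0, 18], [0, 0, 0]],
    [[0, 0, 10], [0, 0, 0]],
    [[0, 0, 6], [0, 0, 0]],
    [[0, 0, 3], [0, 0, 0]],
    [[0, 0, 0], [0, 0, 0]],
    [[0, 0, 0], [0, 0, 0]],
  ],
)

```text
time_s: 44.62
eef_pos: [429.0, -353.1, 58.1]
ee_rot: [0.0, 0.761, -0.649, 0.001]
force: [-0.7, 0.0, 0.2]
grip_width: 0.818
```

Call:
play_rows(
  motion=[
    [[0, 0, 0], [0, 0, 0]],
    [[0, 0, 0], [0, 0, 0]],
    [[0, 0, 0], [0, 0, 0]],
    [[0, 0, 0], [0, 0, 0]],
    [[0, 0, 0], [0, 0, 0]],
    [[0, 0, 0], [0, 0, 0]],
    [[0, 0, 0], [0, 0, 0]],
    [[0, 0, 0], [0, 0, 0]],
    [[0, 0, 0], [0, 0, 0]],
  ],
  fingers=5,
  squeeze=40,
)

```text
time_s: 45.37
eef_pos: [428.8, -352.9, 57.5]
ee_rot: [0.0, 0.761, -0.649, 0.0]
force: [-0.1, -0.8, 4.5]
grip_width: 0.177
```

Call:
play_rows(
  motion=[
    [[0, 0, -4], [0, 0, 0]],
    [[0, 0, -8], [0, 0, 0]],
    [[0, 0, -15], [0, 0, 0]],
    [[0, 0, -25], [0, 0, 0]],
    [[0, 0, -30], [0, 0, 0]],
    [[0, 0, -30], [0, 0, 0]],
    [[0, 0, -30], [0, 0, 0]],
    [[0, 0, -20], [0, 0, 0]],
    [[0, 0, -6], [0, 0, 0]],
    [[0, 0, 0], [0, 0, 0]],
    [[0, 0, 0], [0, 0, 0]],
  ],
)

```text
time_s: 46.28
eef_pos: [428.3, -352.2, 223.9]
ee_rot: [-0.0, 0.761, -0.649, -0.001]
force: [-0.7, 0.4, -0.6]
grip_width: 0.18
```

Run:
```python
from h import *
st()
a=cv2.imread("pics/w19f.png")
th=np.radians(1.74);s={"ee_rot":[0,np.cos(-.5*th),np.sin(.5*th),0],"eef_pos":[579.1,-273.5,254.5]}
R0,_=pose(s);print(R0.round(3)[0])
K,R,o=ext("wrist",s)
for x0,x1 in((525,560),(685,725)):
  for z in (133,121):
    X,Y=np.meshgrid(np.arange(x0,x1,1.),np.arange(-120,-176.,-1.));P=np.stack([X,Y,0*X+z],-1)-o
    c=P@R@K.T;m=(c[...,:2]/c[...,2:]).astype(np.float32);v=cv2.cvtColor(cv2.remap(a,m[...,0],m[...,1],1),cv2.COLOR_BGR2HSV)
    y=cv2.inRange(v,(18,130,60),(34,255,255))
    print("z",z,"x",x0)
    if z==133:
      for i in range(0,56,1):print(-120-i,"".join("%s"%("#*"[int(v[i,j,2]<170)] if y[i,j] else ("." if v[i,j,2]>90 else ",")) for j in range(0,x1-x0)))
```

```text
t 46.28 p [ 428.3 -352.2  223.9] F [-0.7  0.4 -0.6] g 15.4 xyaw -80.93 tilt [-0.002  0.001 -1.   ] j [-0.9   0.37  1.37  0.    1.41  0.51]
[1.   0.03 0.  ]
z 133 x 525
-120 ..............................,....
-121 ..............................,....
-122 ..............................,....
-123 ..............................,....
-124 ..............................,....
-125 ..............................,....
-126 ..............................,....
-127 ..............................,....
-128 ..............................,....
-129 ................##............,....
-130 ...........#############......,,...
-131 ...........#############......,,...
-132 ...........#############......,,...
-133 ...........#############......,,...
-134 ...........############**.....,,...
-135 ............###########**.....,,...
-136 ............###########**......,...
-137 ............###########***.....,,..
-138 ............*###########**.....,,,,
-139 ............*###########***....,,,,
-140 .............###########***...,,,,,
-141 .............############***..,,,,,
-142 .............*#**********
[... 3275 characters left out ...]
161 ......************,,,,,,,,,.............
-162 .......********,,,,,,,,.................
-163 ...........,,,,,,,,,....................
-164 ...........,,,,,........................
-165 ...........,,...........................
-166 ........................................
-167 ........................................
-168 ........................................
-169 ........................................
-170 ........................................
-171 ........................................
-172 ........................................
-173 ........................................
-174 ........................................
-175 ........................................
z 121 x 685
```

Call:
play_rows(
  motion=[
    [[-8, -10, 0], [0, 0, 0]],
    [[-16, -21, 0], [0, 0, 0]],
    [[-18, -24, 0], [0, 0, 0]],
    [[-18, -24, 0], [0, 0, 0]],
    [[-18, -24, 0], [0, 0, 0]],
    [[-18, -24, 0], [0, 0, 0]],
    [[-18, -24, 0], [0, 0, 0]],
    [[-18, -24, 0], [0, 0, 0]],
    [[-18, -24, 0], [0, 0, 0]],
    [[-13, -16, 0], [0, 0, 0]],
    [[-8.4, -9.5, 0], [0, 0, 0]],
    [[-4, -5, 0], [0, 0, 0]],
    [[0, 0, 0], [0, 0, 2.6]],
    [[0, 0, 0], [0, 0, 2.6]],
    [[0, 0, 0], [0, 0, 2]],
    [[0, 0, 0], [0, 0, 0]],
    [[0, 0, 0], [0, 0, 0]],
    [[0, 0, 0], [0, 0, 0]],
  ],
)

```text
time_s: 47.78
eef_pos: [627.3, -143.7, 224.9]
ee_rot: [0.0, 0.719, -0.695, -0.0]
force: [0.8, -0.6, -1.8]
grip_width: 0.178
```

Run:
```python
from h import *
s=st();_,a=shot("wrist","w22");hsv=cv2.cvtColor(a,cv2.COLOR_BGR2HSV)
m=cv2.inRange(hsv,(18,130,60),(34,255,255));n,l,t,c=cv2.connectedComponentsWithStats(m)
for i in range(1,n):
    if t[i,4]>60:print(t[i].tolist(),c[i].round(1))
p=pose(s)[1]
for X in([628,-143,133],[537,-146,133],[716,-140,133],[p[0]+88,p[1]+3,176+75],[p[0]+88,p[1]+3,176]):print(X,proj("wrist",X,s).round(0))
```

```text
t 47.78 p [ 627.3 -143.7  224.9] F [ 0.8 -0.6 -1.8] g 15.2 xyaw -88.1 tilt [-0.     0.001 -1.   ] j [-0.41  0.57  1.05 -0.    1.52  1.13]
[232, 78, 38, 115, 2072] [252.4 128.1]
[247, 315, 13, 11, 120] [252.8 320.3]
[628, -143, 133] [253. 184.]
[537, -146, 133] [253. 262.]
[716, -140, 133] [252.  91.]
[np.float64(715.3476936154125), np.float64(-140.6720997173379), 251] [254.  78.]
[np.float64(715.3476936154125), np.float64(-140.6720997173379), 176] [253.  89.]
```

Call:
play_rows(
  motion=[
    [[-0.7, 0, 8], [0, 0, 0]],
    [[0, 0, 12], [0, 0, 0]],
    [[0, 0, 12], [0, 0, 0]],
    [[0, 0, 8], [0, 0, 0]],
    [[0, 0, 5], [0, 0, 0]],
    [[0, 0, 5], [0, 0, 0]],
    [[0, 0, 4], [0, 0, 0]],
    [[0, 0, 0], [0, 0, 0]],
    [[0, 0, 0], [0, 0, 0]],
  ],
)

```text
time_s: 48.58
eef_pos: [627.7, -142.6, 171.3]
ee_rot: [-0.0, 0.719, -0.695, 0.0]
force: [-0.3, 0.1, -1.1]
grip_width: 0.177
```

Call:
play_rows(
  motion=[
    [[0, 0, 3], [0, 0, 0]],
    [[0, 0, 3], [0, 0, 0]],
    [[0, 0, 3], [0, 0, 0]],
    [[0, 0, 0], [0, 0, 0]],
  ],
)

```text
time_s: 48.92
eef_pos: [627.4, -142.5, 161.4]
ee_rot: [0.0, 0.719, -0.695, -0.001]
force: [-0.0, -0.2, -1.2]
grip_width: 0.18
```

Call:
play_rows(
  motion=[
    [[0, 0, 4], [0, 0, 0]],
    [[0, 0, 5], [0, 0, 0]],
    [[0, 0, 5], [0, 0, 0]],
    [[0, 0, 5], [0, 0, 0]],
    [[0, 0, 5], [0, 0, 0]],
    [[0, 0, 4], [0, 0, 0]],
    [[0, 0, 0], [0, 0, 0]],
  ],
)

```text
time_s: 49.5
eef_pos: [627.2, -142.4, 132.9]
ee_rot: [0.0, 0.719, -0.695, -0.001]
force: [-0.9, -0.4, -0.8]
grip_width: 0.179
```

Call:
play_rows(
  motion=[
    [[0, 0, 4], [0, 0, 0]],
    [[0, 0, 4], [0, 0, 0]],
    [[0, 0, 4], [0, 0, 0]],
    [[0, 0, 4], [0, 0, 0]],
    [[0, 0, 4], [0, 0, 0]],
    [[0, 0, 3], [0, 0, 0]],
    [[0, 0, 2], [0, 0, 0]],
    [[0, 0, 1], [0, 0, 0]],
    [[0, 0, 0], [0, 0, 0]],
  ],
)

```text
time_s: 50.25
eef_pos: [627.6, -142.6, 107.9]
ee_rot: [0.0, 0.719, -0.695, -0.0]
force: [-0.4, 0.4, -1.7]
grip_width: 0.181
```

Expected seat near 103.5–104; creep on.

Call:
play_rows(
  motion=[
    [[0, 0, 1.5], [0, 0, 0]],
    [[0, 0, 1.5], [0, 0, 0]],
    [[0, 0, 0], [0, 0, 0]],
  ],
)

```text
time_s: 50.5
eef_pos: [627.5, -142.6, 104.9]
ee_rot: [0.0, 0.719, -0.695, -0.0]
force: [-0.1, -0.4, -2.0]
grip_width: 0.177
```

Call:
play_rows(
  motion=[
    [[0, 0, 1.2], [0, 0, 0]],
    [[0, 0, 1.2], [0, 0, 0]],
    [[0, 0, 0], [0, 0, 0]],
  ],
)

```text
time_s: 50.75
eef_pos: [627.7, -142.7, 103.4]
ee_rot: [-0.0, 0.719, -0.695, 0.0]
force: [-1.7, -0.3, 3.7]
grip_width: 0.179
```

Call:
play_rows(
  motion=[
    [[0, 0, 1], [0, 0, 0]],
    [[0, 0, 0], [0, 0, 0]],
  ],
)

```text
time_s: 50.92
eef_pos: [627.8, -142.8, 103.4]
ee_rot: [-0.0, 0.719, -0.695, 0.001]
force: [-4.7, 0.9, 9.9]
grip_width: 0.182
```

Call:
play_rows(
  motion=[
    [[0, 0, 0], [0, 0, 0]],
    [[0, 0, 0], [0, 0, 0]],
    [[0, 0, 0], [0, 0, 0]],
    [[0, 0, 0], [0, 0, 0]],
    [[0, 0, -10], [0, 0, 0]],
    [[0, 0, -25], [0, 0, 0]],
    [[0, 0, -30], [0, 0, 0]],
    [[0, 0, -30], [0, 0, 0]],
    [[0, 0, -30], [0, 0, 0]],
    [[0, -20, 0], [0, 0, 0]],
    [[0, -30, 0], [0, 0, 0]],
    [[0, 0, 0], [0, 0, 0]],
    [[0, 0, 0], [0, 0, 0]],
  ],
  fingers=50,
)

```text
time_s: 52.0
eef_pos: [678.1, -140.8, 225.8]
ee_rot: [0.0, 0.719, -0.695, -0.001]
force: [-0.9, -0.5, -0.4]
grip_width: 0.584
```

Run:
```python
from h import *
s=st()
for cam in("wrist","scene","side"):
    ss,a=shot(cam,cam+"23");hsv=cv2.cvtColor(a,cv2.COLOR_BGR2HSV);print(cam,"gate",[(u.round(),p) for u,p in spots(cam,"gate")])
    m=cv2.inRange(hsv,(18,120,60),(34,255,255));n,l,t,c=cv2.connectedComponentsWithStats(m)
    print([t[i].tolist() for i in range(1,n) if t[i,4]>40])
    for X in([541,-145,131],[715,-140,131],[628,-142.7,161],[628,-142.7,131],[631,-241,136]):print(X,proj(cam,X,s).round(0),end=" ")
    print([(np.round(d[:3],0)) for d in discs(a,s,cam,136,40) if 560<d[0]<700],[(np.round(d[:3],0)) for d in discs(a,s,cam,25,40) if d[0]<470 and d[1]>-500])
# rim and stop profile at wrist
s=ctrl.sense();a=cv2.imread("pics/wrist23.png");hsv=cv2.cvtColor(a,cv2.COLOR_BGR2HSV)
for x in(610,645):
    for y in list(range(-150,-172,-3))+list(range(-314,-336,-2)):
        u=proj("wrist",[x,y,95],s).round().astype(int)
        if 0<=u[0]<512 and 0<=u[1]<384:print(x,y,hsv[u[1],u[0]].tolist(),end="; ")
```

```text
t 52.0 p [ 678.1 -140.8  225.8] F [-0.9 -0.5 -0.4] g 49.9 xyaw -88.1 tilt [-0.     0.001 -1.   ] j [-0.37  0.71  0.83 -0.    1.61  1.16]
wrist gate [(array([252., 225.]), 0.61)]
[[234, 142, 14, 16, 170], [249, 142, 21, 63, 628], [239, 257, 29, 45, 839]]
[541, -145, 131] [253. 296.] [715, -140, 131] [254. 147.] [628, -142.7, 161] [253. 241.] [628, -142.7, 131] [253. 228.] [631, -241, 136] [346. 230.] [array([ 640., -235.,   63.])] []
scene gate [(array([191., 161.]), 0.72), (array([232., 108.]), 0.7)]
[[149, 136, 78, 55, 1508]]
[541, -145, 131] [221. 140.] [715, -140, 131] [153. 169.] [628, -142.7, 161] [186. 145.] [628, -142.7, 131] [188. 154.] [631, -241, 136] [170. 127.] [array([ 630., -241.,   41.])] [array([391., 345.,  58.])]
side gate [(array([247., 151.]), 0.81)]
[[217, 136, 63, 32, 1148]]
[541, -145, 131] [276. 147.] [715, -140, 131] [220. 138.] [628, -142.7, 161] [247. 134.] [628, -142.7, 131] [248. 143.] [631, -241, 136] [257. 125.] [array([ 634., -251.,   35.])] [array([385., 349.,  60.])]
610 -150 [120, 9, 29]; 610 -153 [109, 89, 23]; 610 -156 [55, 7, 222]; 610 -159 [30, 5, 254]; 610 -162 [102, 19, 243]; 610 -165 [108, 229, 230]; 610 -168 [108, 225, 231]; 610 -171 [108, 221, 231]; 610 -314 [111, 195, 90]; 610 -316 [110, 255, 84]; 610 -318 [111, 224, 91]; 610 -320 [111, 207, 90]; 610 -322 [110, 123, 95]; 610 -324 [20, 15, 253]; 610 -326 [30, 5, 255]; 610 -328 [39, 37, 167]; 610 -330 [58, 103, 72]; 610 -332 [68, 242, 119]; 610 -334 [66, 119, 86]; 645 -150 [90, 3, 166]; 645 -153 [102, 10, 122]; 645 -156 [30, 3, 255]; 645 -159 [30, 4, 255]; 645 -162 [109, 191, 235]; 645 -165 [108, 220, 234]; 645 -168 [108, 219, 233]; 645 -171 [108, 216, 233]; 645 -314 [110, 235, 89]; 645 -316 [109, 243, 88]; 645 -318 [110, 216, 91]; 645 -320 [111, 176, 87]; 645 -322 [18, 25, 238]; 645 -324 [30, 7, 255]; 645 -326 [26, 28, 218]; 645 -328 [52, 71, 108]; 645 -330 [69, 252, 89]; 645 -332 [67, 174, 120]; 645 -334 [70, 73, 73];
```

Run:
```python
from h import *
print([(u.round(),p) for u,p in spots("scene","disc_a")],[(u.round(),p) for u,p in spots("side","disc_a")])
print(ctrl.finish_job())
```

```text
[(array([396., 297.]), 0.63), (array([170., 128.]), 0.55)] [(array([278., 324.]), 0.65)]
the job is handed in; nothing more can be done
None
```

I finished the job in about 52 s of the 208 s allowed and handed it in; no verdict was reported.

- **Discs:** I found five discs. One was already in the column, and I dropped three more in to bring the stack up to the red line. The fifth is in the grey tray. One disc was knocked aside by about 5 cm partway through; I found it again and used it.
- **Carton:** I pushed it along the rollers until it stopped. The force at the end stop reached about 40 N (at the fingers) before I backed off. Pictures after that show its front rim against the stop.
- **Gate:** The plate slid into the slot freely. It touched bottom at tool height 103.4 mm, against 103.5 mm expected for fully down. The contact force rose to about 10 N, and then I released it.

The last checks show four discs in the column in the bay, one disc in the tray and no others on the bench. The gate was found at the slot and the robot was touching nothing.

- **Finger offset:** The fingertips ended about 30 mm above the reported tool point. The first three attempts to grip a disc closed above it without harm, and I corrected for this from then on.
- **Slot position:** Two estimates differed by up to 4 mm. A closer measurement settled it before I lowered the plate.
- **Picture limit:** I used all 16 picture views before the end, so the bay and gate were checked by measuring pixels in the images rather than by looking at them.
- **Side camera:** In the final check its network reported only the tray disc. The column disc showed up in the scene camera and by colour.

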